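# Interleave, stack the next plate and hold the centre punch on its mark

### The arm

A 6-joint arm with a two-finger parallel gripper is mounted at the origin on the work surface. World frame = base frame: x ahead of the robot, y to its left, z up, the work surface at z = 0. Lengths are in mm, angles in rad, forces in N, time in s.
With the tool pointing down it reaches from about 375 to 975 mm from the base axis. Payload 3.8 kg.
Tool frame: the origin (TCP) lies on the centre line of the jaws, within the pads' length; the fingertips stand 22 mm ahead of it and the grasp point (between the pads) lies 3 mm ahead of it (tcp_to_tips is the distance from the TCP to the fingertips, in mm); z points along the fingers, y is the line along which they close (so a half turn about z gives the same grasp; the last joint's range is limited). The gripper opens to 88 mm and grips with 3 to 60 N. Pads are 18 mm wide; open, the fingers measure 123 mm over their backs; the gripper's body (75 mm by 187 mm) begins 45 mm behind the grasp point.
Start: joints at [-1.202, 0.264, 1.604, -0, 1.274, -0.037], TCP at [266.453, -620.178, 260.706] pointing down, gripper open.
Joint ranges: [-2.63, 2.63], [-0.94, 2.18], [0.31, 2.57], [-1.31, 4.45], [0, 2.66], [-2.55, 2.55]. Speed limits (rad/s): [2.57, 2.57, 3.14, 3.14, 3.14, 3.14].

### API

Orientations are given as a 3x3 rotation matrix whose columns are the frame's x, y, z axes.
In Python, from plant import observe, grab_frame, hand_in, tcp_to_tips gives the robot as it stands.
- The arm moves only by the tool step_arm, never from a script. Its argument "increments" is a list of rows, each an object of numbers: "x", "y", "z": the shift along the tool's x, y, z in mm; "ax", "ay", "az": the turn, a rotation vector about the tool's x, y, z in rad; "hand": the opening, from -1 (shut) to 1 (fully open). A call has 1 to 5 rows; each row is the pose to reach, as a shift and turn from the pose commanded when the call began, along the tool's axes at that moment; what a row does not reach only later rows make up. A row lasts 1/8 s, in which the tool goes at most 62.5 mm and 10.7 degrees, less where a joint would pass 70% of its speed; a pose out of reach is approached as far as the arm can. A call with a gripper value outside its range is refused whole. The fingers move at their own pace and stop on an object; the grip force is fixed at half the most. Time passes only in rows, so rows that repeat a pose let the fingers close. It gives the time, the measured TCP pose, the force, the opening and the grip force at its end, in the units of the state.
- observe(): the state, without advancing time (a new reading comes with each control period).
- grab_frame(name): name is "scene" or "side" or "wrist"; returns a dict with "image" (480x640x3 uint8, blue, green, red), "K" (3x3 intrinsics, pixels), "k1" (the pictures are not rectified: a ray, as slopes to the right and down, at radius r is drawn at 1 + k1 r^2 times it, then the intrinsics apply), "origin" and "orientation" of the camera in the world; the wrist camera has in their place "mount" (4x4, takes a point from camera to tool coordinates, whose origin is the TCP and whose axes are the flange's). Camera axes: x right, y down, z forward; pixel columns grow to the right and rows downward; lengths in mm; the calibration is good to about 2 mm. A picture is of the moment at which its call begins: read the wrist's pose just before it. There is no depth.
- hand_in(): hands the job in; it is judged then, once.
The state is a dict: "t": time; "joints": joint angles; "joint_vel": joint speeds; "joint_torque": joint torques, N m; "eef_pos": TCP position; "eef_rot": TCP orientation; "contact_force": force on the tool from outside, world axes, zero at the start; "wrist_torque": the same for the moment, N m; "width": finger opening in mm; "gripper_force": force on a finger pad.
Only numpy, scipy, OpenCV 4.12 (cv2) and the standard library are available. Lean on these libraries where they do the work, as an engineer would, in place of code of your own. Each camera call takes 0.05 s, during which the arm holds its last target. There are 200 camera calls.

### The job

Lay the plywood sheet squarely on the finished plate in the pinned jig so its face is not bruised, then lay the marked plate squarely on the sheet, mark up and with its drilled end at the same end as the finished plate's; set both down, do not drop them. Then take the automatic centre punch out of the tool block and hold it upright with its point on the scribed cross, pressing lightly so that the spring nib goes in about 4 mm, well short of the 9 mm at which it fires. Finish while still holding it there, pressed and steady, so I can check it before it is fired, and leave the other tools where they are.

Things in the scene. Friction and masses are not known exactly. Their poses are not given: they have to be found in the camera images.
- jig: Dark steel jig plate fixed to the bench, 110 (x) by 190 (y) by 12 mm. Origin: centre of its underside. The stack sits centred on it, long side along jig y. Three 8 mm locating pins stand 25 mm above its top (top 4 mm tapered), centres at (x, y) = (35.5, 50), (35.5, -50) beside the stack and (0, -75.5) mm at its end: 1.5 mm of play to a centred plate.
- finished: Finished aluminium plate, 60 (x) by 140 (y) by 8 mm, loose, already lying centred in the jig and lined up with it (origin 12 mm above the jig's origin). Two 9 mm holes at its -y end (x = +-16, y = -50 mm). Origin: centre of its underside; z up.
- sheet: Plain plywood separator sheet without holes, 60 (x) by 140 (y) by 6 mm, about 36 g, lying flat on the bench to the left or right. Origin: centre of its underside; z up. Both ways round are alike.
- blank: The next aluminium plate, 60 (x) by 140 (y) by 8 mm, about 180 g, lying flat on the bench, on the other side from the sheet, mark upward. Two 9 mm holes through its -y end (x = +-16, y = -50 mm), the scribed mark at its +y end. Origin: centre of its underside; z up.
- mark (a point): The marked spot on the top face of the loose aluminium plate: centre of a scribed cross (lines 30 mm long) with a scribed ring of 11 mm diameter around it, on the plate's centre line 45 mm from its middle (plate x = 0, y = +45, z = 8 mm).
- block: Wooden tool block fixed to the bench, 55 (x) by 145 (y) by 42 mm high, nearer the robot than the jig, with three 13 mm holes, 39 mm deep, in a row along its y (at y = -45, 0, +45 mm). Each holds one upright tool, in any order. Origin: centre of its underside.
- punch: Automatic centre punch, about 120 g, standing point down in the block: the stoutest tool there. Steel barrel 17 mm dia, 74 mm long, then a 19 mm dia cap, top 97 mm above the origin; below it an 11 mm snout and 4 mm nib, point 34 mm below the origin. Origin: on the axis at the barrel's lower shoulder, which rests on the block's top (42 mm above the bench); z up the axis.
- punch_grip (a point): Point on the punch's axis at which to grip the barrel, 55 mm above its origin.
- punch_tip (a point): Point of the punch's spring nib (moves with the nib).
- nib (a joint): How far the nib is pushed into the punch, m: 0 = fully out, grows as it is pressed in, to 0.010 at most; it fires past 0.009. Spring: 3 N to start it, then 1 N per mm (about 7 N at 4 mm); it springs back out when let go.
- pin_punch: Pin punch standing in the tool block: plain dark rod of 11.6 mm diameter, 115 mm long, top about 118 mm above the bench. Origin: its lower end. Leave alone.
- scriber: Scriber standing point up in the tool block: thin steel, 11.6 mm handle in the hole narrowing to a needle, 140 mm long. Origin: its lower end. Leave alone.
- spanner: Open-ended spanner, 170 mm, lying near the robot on the left. Leave alone.
- screwdriver: Screwdriver, 190 mm, lying near the robot on the right. Leave alone.
- hammer: Hammer, 260 mm, lying at the far left. Leave alone.
- tin: Closed steel tin, 72 mm diameter, 62 mm high, at the far right. Leave alone.
- offcut: Small aluminium offcut, 30 by 40 by 20 mm, near the tool block, robot side. Leave alone.
- square: Engineer's square lying flat beyond the jig, 100 mm stock and 130 mm blade, 14 mm high. Leave alone.
There are look-alikes about, which are no part of the job. What is shaped like the blank but blue or turquoise is not meant.

How it is judged (in metres and radians):
On the way, in this order (a step that is already met when the one before it is completed fails the run):
1. the plywood sheet lies squarely on the finished plate in the jig, let go (x of finished in the frame of jig between -0.004 and 0.004 m and y of finished in the frame of jig between -0.004 and 0.004 m and z of finished in the frame of jig between 0.01 and 0.014 m and angle between each of finished, sheet's own z axis and vertical below 0.05 rad and angle between the y axis of each of finished, sheet and the y axis of jig, either way round below 0.06 rad and linear speed of each of finished, sheet below 0.01 m/s and x of sheet in the frame of jig between -0.004 and 0.004 m and y of sheet in the frame of jig between -0.004 and 0.004 m and z of sheet in the frame of jig between 0.018 and 0.022 m and contact force between the fingers and sheet below 0.05 N), for 0.2 s.
2. the marked plate lies squarely on the sheet, mark up and same way round as the finished plate, let go (x of sheet in the frame of jig between -0.004 and 0.004 m and y of sheet in the frame of jig between -0.004 and 0.004 m and z of sheet in the frame of jig between 0.018 and 0.022 m and angle between each of sheet, blank's own z axis and vertical below 0.05 rad and angle between the y axis of each of sheet, blank and the y axis of jig, either way round below 0.06 rad and linear speed of each of sheet, blank below 0.01 m/s and x of blank in the frame of jig between -0.004 and 0.004 m and y of blank in the frame of jig between -0.004 and 0.004 m and z of blank in the frame of jig between 0.024 and 0.028 m and y of mark in the frame of jig above 0.03 m and contact force between the fingers and blank below 0.05 N), for 0.2 s.
At the end, for the whole second after the job is handed in: Finished plate, sheet, marked plate stacked in the jig, each within 4 mm of centred, 3 deg of square, still, untouched, mark up at the jig's +y end. Gripper holds the punch upright within 5 deg, point within 4 mm of the cross, nib in 1.5 to 7 mm (2 to 14 N), steady (all of step 2 and x of finished in the frame of jig between -0.004 and 0.004 m and y of finished in the frame of jig between -0.004 and 0.004 m and z of finished in the frame of jig between 0.01 and 0.014 m and angle between finished's own z axis and vertical below 0.05 rad and angle between the y axis of finished and the y axis of jig, either way round below 0.06 rad and linear speed of each of finished, punch below 0.01 m/s and z of mark in the frame of jig above 0.03 m and contact force between the fingers and sheet below 0.05 N and horizontal distance between punch_tip and mark below 0.004 m and angle between punch's own z axis and vertical below 0.087 rad and height (world z) of punch above 0.05 m and value of joint nib between 0.0015 and 0.007 m and contact force between punch and blank between 2 and 14 N and contact force between the fingers and punch above 1 N and contact force between punch and block below 0.05 N); the arm keeps its last pose, push and grip.
It fails at once if another tool or loose thing is disturbed (moved more than 30 mm) (distance of any of spanner, screwdriver, hammer, tin, offcut, square, pin_punch, scriber from where it was at the start of the episode above 0.03 m).
It fails at once if the punch fires (nib pushed in more than 9 mm) (value of joint nib above 0.009 m).
It fails at once if the sheet is dropped (let go and falling faster than 0.5 m/s) (contact force between the fingers and sheet below 0.01 N and linear speed of sheet above 0.5 m/s).
It fails at once if the marked plate is dropped (let go and falling faster than 0.5 m/s) (contact force between the fingers and blank below 0.01 N and linear speed of blank above 0.5 m/s).
It also fails if it takes over 72 s, if anything falls off the work surface, if the arm or the gripper's body presses on something with over 40 N, if the wrist force passes 120 N, or if a joint passes its speed limit or range.

## Working session

There is one attempt and no reset: what is moved stays moved. The work goes in short steps, Python scripts to look and compute and a tool call to move; the robot and the scene stay as the last step left them, time stands still between calls to the robot, and variables do not carry over. Pictures are saved under pics/ and viewed, at most 10 in all, crops included, and the job is handed in when it is done.

Besides the shell and the picture viewer there is one more tool, called after "Call:" as name(argument=value, ...), one argument or row to a line, values as JSON. step_arm: Moves the arm, as the interface text tells. Its arguments: {"type":"object","properties":{"increments":{"type":"array"}},"required":["increments"]}

```bash
mkdir -p pics; ls; cat > h.py <<'E'
import numpy as np, cv2, json
from plant import observe, grab_frame, hand_in, tcp_to_tips
def snap(name,fn):
    s=observe(); f=grab_frame(name); cv2.imwrite('pics/'+fn+'.png',f['image'])
    if 'mount' in f:
        M=np.array(f['mount']); R=np.array(s['eef_rot']); 
        f['orientation']=R@M[:3,:3]; f['origin']=np.array(s['eef_pos'])+R@M[:3,3]
    np.savez('pics/'+fn+'.npz',K=f['K'],k1=f['k1'],o=f['origin'],R=f['orientation']); return f
def px2w(fn,pts,z):
    d=np.load('pics/'+fn+'.npz'); p=np.array(pts,float).reshape(-1,1,2)
    n=cv2.undistortPoints(p,d['K'],np.array([float(d['k1']),0,0,0.]))[:,0]
    r=np.c_[n,np.ones(len(n))]@d['R'].T; z=np.broadcast_to(z,len(n))
    return d['o']+r*((z-d['o'][2])/r[:,2])[:,None]
def w2px(fn,P):
    d=np.load('pics/'+fn+'.npz'); c=(np.array(P,float).reshape(-1,3)-d['o'])@d['R']
    n=c[:,:2]/c[:,2:]; n=n*(1+float(d['k1'])*(n**2).sum(1,keepdims=True))
    return n*np.diag(d['K'])[:2]+d['K'][:2,2]
E
python3 - <<'E'
from h import *
for n in('scene','side'):
    f=snap(n,n); print(n,f['origin'],f['orientation'],f['K'],f['k1'])
f=snap('wrist','wrist0'); print(f['mount'],tcp_to_tips); s=observe(); print(s['t'],s['width'],s['eef_rot'],s['contact_force'])
E
```

```text
pics
scene [803.59702289 620.07847081 972.60764899] [[-0.86739689  0.40652849 -0.28697947]
 [ 0.49761594  0.70978388 -0.49858322]
 [ 0.00100512 -0.57527509 -0.81795939]] [[516.75401433   0.         322.64351154]
 [  0.         516.75401433 238.10130232]
 [  0.           0.           1.        ]] -0.10833763472862369
side [411.80095802 841.40772202 669.35090489] [[-0.99696227 -0.03125837  0.07133827]
 [-0.0756262   0.60754099 -0.79067985]
 [-0.01862556 -0.79367302 -0.60805939]] [[453.85357117   0.         320.59745122]
 [  0.         453.85357117 238.55243499]
 [  0.           0.           1.        ]] 0.01951790704569514
[[-1.25951451e-03 -9.47317439e-01 -3.20293746e-01  8.29237861e+01]
 [ 9.99999205e-01 -1.21441004e-03 -3.40567664e-04  3.54801685e-01]
 [-6.63422554e-05 -3.20293920e-01  9.47318215e-01 -1.23810542e+02]
 [ 0.00000000e+00  0.00000000e+00  0.00000000e+00  1.00000000e+00]] 22.0
0.15 87.8974472792318 [[ 9.18783797e-01  3.94760602e-01 -6.33928111e-04]
 [ 3.94761109e-01 -9.18782426e-01  1.58791202e-03]
 [ 4.44030971e-05 -1.70919800e-03 -9.99998538e-01]] [ 0.02553895 -0.12764855 -0.46113696]
```

View pics/scene.png

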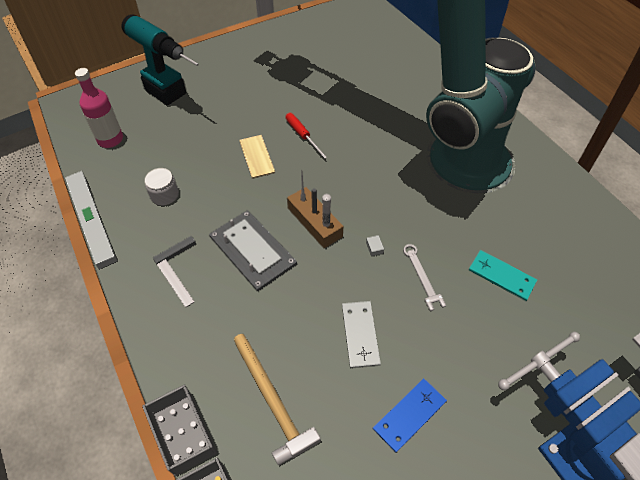

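View pics/side.png

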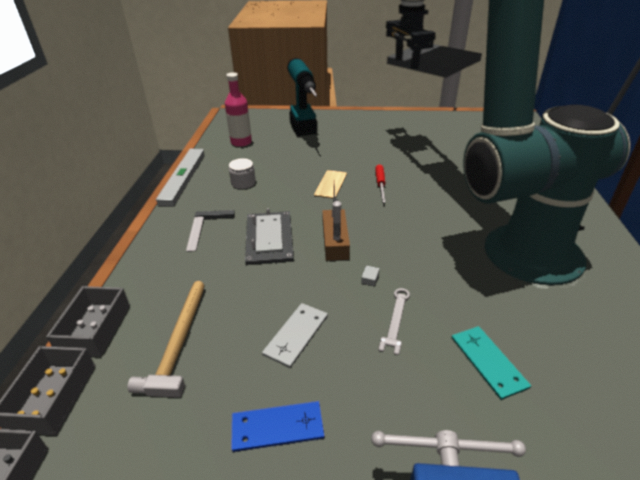

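The scene picture shows, for the blank: grey plate with two holes and a cross at (361,334). The blue one at (410,415) and the turquoise one at (503,274) are look-alikes, and the finished plate is in the jig at (250,247). The sheet is the wooden one at (257,155). The punch is the stoutest tool, at the near end of the block at (326,208); the thinner rod at (314,200) and the needle at (303,185) are the other two. I'll check these in a crop.

```bash
python3 - <<'E'
from h import *
im=cv2.imread('pics/scene.png')
a=cv2.resize(im[125:295,200:360],None,fx=2.5,fy=3.5,interpolation=cv2.INTER_CUBIC)
a=cv2.resize(im[125:295,200:350],None,fx=3.5,fy=3.5,interpolation=cv2.INTER_CUBIC)
b=cv2.resize(im[295:375,330:395],None,fx=4,fy=4,interpolation=cv2.INTER_CUBIC)
m=np.zeros((595,525+260,3),np.uint8); m[:,:525]=a; m[:320,525:]=b
cv2.imwrite('pics/m1.png',m)
print(px2w('scene',[(239,138),(262,135),(274,172),(249,177)],6).round())
print(px2w('scene',[(343,303),(370,302),(381,364),(351,367),(349,309.5),(365,309.5),(364,353)],8).round())
print(px2w('scene',[(248,212),(297,262),(258,289),(209,236)],12).round())
print(px2w('scene',[(326,218),(314,209),(303,199)],42).round())
print(px2w('side',[(268,232)],20).round(), px2w('side',[(297,333)],8).round(),px2w('side',[(332,183)],6).round())
E
```

```text
[[ 496. -363.    6.]
 [ 437. -343.    6.]
 [ 469. -207.    6.]
 [ 531. -223.    6.]]
[[511. 198.   8.]
 [460. 224.   8.]
 [516. 351.   8.]
 [570. 327.   8.]
 [508. 217.   8.]
 [479. 234.   8.]
 [533. 315.   8.]]
[[ 582. -118.   12.]
 [ 548.   62.   12.]
 [ 652.   81.   12.]
 [ 690. -100.   12.]]
[[443.   8.  42.]
 [454. -28.  42.]
 [461. -66.  42.]]
[[616. -22.  20.]] [[512. 276.   8.]] [[ 477. -283.    6.]]
```

View pics/m1.png

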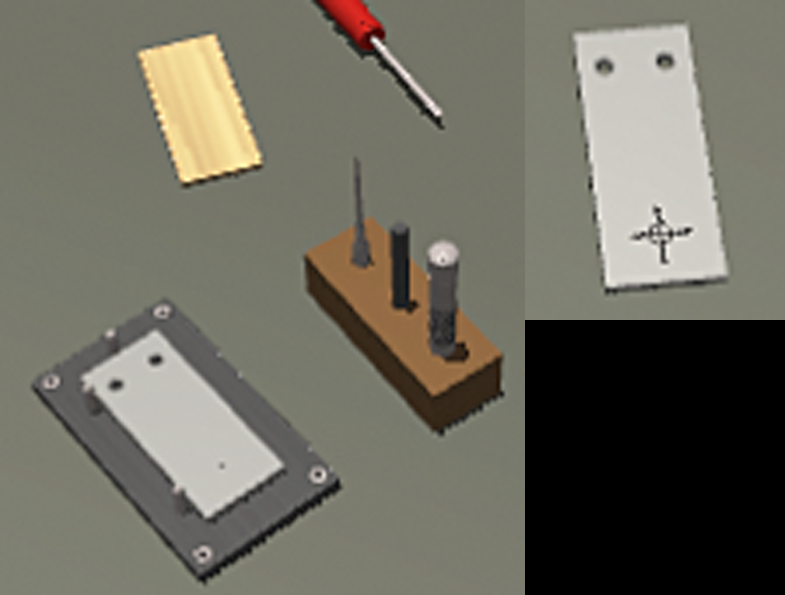

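The sheet (wood, no holes), the grey blank with holes and cross, and the punch (stout with light cap, at the block's +y end, crop (441,300)) are confirmed. The jig pins lie on the +x side and at the drilled end. Next I go over the sheet for a wrist view.

Call:
step_arm(
  increments=[
    {"x": 50,"y": -33,"z": 15,"az": -0.17},
    {"x": 100,"y": -66,"z": 30,"az": -0.34},
    {"x": 150,"y": -100,"z": 50,"az": -0.51},
    {"x": 200,"y": -133,"z": 70,"az": -0.68},
    {"x": 250,"y": -166,"z": 90,"az": -0.85},
  ],
)

```text
invalid input at $.increments[0]: expected keys x, y, z, ax, ay, az, hand
```

Call:
step_arm(
  increments=[
    {"x": 50,"y": -33,"z": 15,"ax": 0,"ay": 0,"az": -0.17,"hand": 1},
    {"x": 100,"y": -66,"z": 30,"ax": 0,"ay": 0,"az": -0.34,"hand": 1},
    {"x": 150,"y": -100,"z": 50,"ax": 0,"ay": 0,"az": -0.51,"hand": 1},
    {"x": 200,"y": -133,"z": 70,"ax": 0,"ay": 0,"az": -0.68,"hand": 1},
    {"x": 250,"y": -166,"z": 90,"ax": 0,"ay": 0,"az": -0.85,"hand": 1},
  ],
)

```text
t: 0.78
eef_pos: [429.9, -369.2, 170.8]
eef_rot: [[0.305, 0.952, 0.0], [0.952, -0.305, -0.0], [0.0, 0.0, -1.0]]
contact_force: [0.8, 0.2, 0.0]
width: 88.1
gripper_force: 0.0
```

Call:
step_arm(
  increments=[
    {"x": 48,"y": 12,"z": 20,"ax": 0,"ay": 0,"az": -0.07,"hand": 1},
    {"x": 97,"y": 24,"z": 41,"ax": 0,"ay": 0,"az": -0.07,"hand": 1},
    {"x": 97,"y": 24,"z": 41,"ax": 0,"ay": 0,"az": -0.07,"hand": 1},
    {"x": 97,"y": 24,"z": 41,"ax": 0,"ay": 0,"az": -0.07,"hand": 1},
  ],
)

```text
t: 1.27
eef_pos: [482.2, -286.3, 130.5]
eef_rot: [[0.242, 0.97, -0.0], [0.97, -0.242, -0.0], [-0.0, -0.0, -1.0]]
contact_force: [-0.1, -0.1, -0.5]
width: 88.0
gripper_force: 0.0
```

```bash
cat >> h.py <<'E'
from scipy.spatial.transform import Rotation as Ro
def go(p,ang):
    "tool-axes shift and turn to reach TCP p, pointing down, tool y at ang"
    s=observe(); R=np.array(s['eef_rot']); d=R.T@(np.array(p)-s['eef_pos'])
    c,q=np.cos(ang),np.sin(ang); T=np.array([[-q,c,0],[c,q,0],[0,0,-1.]])
    print('at',np.round(s['eef_pos'],1),'t',s['t'],'move',d.round(1),'turn',Ro.from_matrix(R.T@T).as_rotvec().round(3))
E
python3 - <<'E'
from h import *
f=snap('wrist','w1'); print(f['K'],f['k1']); im=f['image']
# wood-coloured mask
h=cv2.cvtColor(im,cv2.COLOR_BGR2HSV); m=cv2.inRange(h,(12,60,120),(35,255,255))
n,l,st,c=cv2.connectedComponentsWithStats(m); k=1+np.argmax(st[1:,4]); print(st[k],c[k])
cn,_=cv2.findContours((l==k).astype('u1'),0,2); r=cv2.minAreaRect(cn[0]); b=cv2.boxPoints(r); print(b)
P=px2w('w1',cn[0].reshape(-1,2),6); r=cv2.minAreaRect(P[:,:2].astype('f4')); print(r,cv2.boxPoints(r))
print(px2w('scene',[(239,138),(262,135),(274,172),(249,177)],6).mean(0))
go((483,-284,130),-.24)
E
```

```text
[[370.4290697    0.         320.30142787]
 [  0.         370.4290697  238.83082387]
 [  0.           0.           1.        ]] -0.06741269351140149
[  267   132    95   191 13640] [315.93951613 220.71151026]
[[266.90723 135.0043 ]
 [358.38373 130.7496 ]
 [367.17053 319.66647]
 [275.69403 323.92117]]
((480.5113525390625, -284.3381042480469), (140.00259399414062, 60.04793930053711), 78.51325988769531) [[ 437.14862 -346.9583 ]
 [ 495.99384 -358.91632]
 [ 523.8741  -221.7179 ]
 [ 465.02887 -209.75989]]
[ 483.49022824 -283.90860318    6.        ]
at [ 482.2 -287.   131. ] t 1.325 move [3.1 0.  1. ] turn [ 0.001  0.001 -0.005]
```

View pics/w1.png

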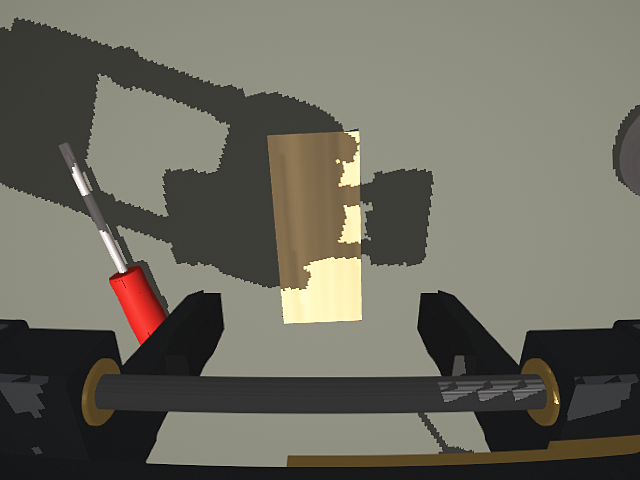

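The wrist view shows the sheet with corners (267,135), (358,131), (361,320) and (283,323). It measures 140.0 x 60.0 mm, and the screwdriver (130,280) is clear of the fingers. Next, the descent.

```bash
python3 -c "
from h import *
go((480.5,-284.3,23.3),-.2005)"
```

```text
at [ 482.2 -287.   131. ] t 1.325 move [  2.3  -2.4 107.7] turn [ 0.001  0.001 -0.045]
```

Call:
step_arm(
  increments=[
    {"x": 2,"y": -2,"z": 40,"ax": 0,"ay": 0,"az": -0.045,"hand": 1},
    {"x": 2,"y": -2,"z": 75,"ax": 0,"ay": 0,"az": -0.045,"hand": 1},
    {"x": 2,"y": -2,"z": 88,"ax": 0,"ay": 0,"az": -0.045,"hand": 1},
    {"x": 2,"y": -2,"z": 95,"ax": 0,"ay": 0,"az": -0.045,"hand": 1},
  ],
)

```text
t: 1.82
eef_pos: [480.7, -284.9, 35.7]
eef_rot: [[0.2, 0.98, 0.0], [0.98, -0.2, -0.0], [-0.0, 0.0, -1.0]]
contact_force: [0.6, 0.3, 1.0]
width: 88.3
gripper_force: 0.0
```

```bash
python3 -c "
from h import *
go((480.5,-284.3,23.3),-.2005)"
```

```text
at [ 480.7 -284.9   35.7] t 1.825 move [ 0.5 -0.3 12.4] turn [ 0.     0.    -0.001]
```

Call:
step_arm(
  increments=[
    {"x": 0.5,"y": 0,"z": 8,"ax": 0,"ay": 0,"az": 0,"hand": 1},
    {"x": 0.5,"y": 0,"z": 12.3,"ax": 0,"ay": 0,"az": 0,"hand": 1},
    {"x": 0.5,"y": 0,"z": 12.3,"ax": 0,"ay": 0,"az": 0,"hand": 1},
    {"x": 0.5,"y": 0,"z": 12.3,"ax": 0,"ay": 0,"az": 0,"hand": 0},
    {"x": 0.5,"y": 0,"z": 12.3,"ax": 0,"ay": 0,"az": 0,"hand": 0},
  ],
)

```text
t: 2.45
eef_pos: [481.1, -283.3, 23.6]
eef_rot: [[0.199, 0.98, 0.001], [0.98, -0.199, -0.0], [-0.0, 0.001, -1.0]]
contact_force: [-0.1, 0.1, -0.2]
width: 70.4
gripper_force: 0.0
```

Call:
step_arm(
  increments=[
    {"x": 0,"y": 0,"z": 0,"ax": 0,"ay": 0,"az": 0,"hand": -0.2},
    {"x": 0,"y": 0,"z": 0,"ax": 0,"ay": 0,"az": 0,"hand": -1},
    {"x": 0,"y": 0,"z": 0,"ax": 0,"ay": 0,"az": 0,"hand": -1},
    {"x": 0,"y": 0,"z": 0,"ax": 0,"ay": 0,"az": 0,"hand": -1},
  ],
)

```text
t: 2.95
eef_pos: [481.0, -283.3, 23.5]
eef_rot: [[0.199, 0.98, 0.0], [0.98, -0.199, -0.0], [-0.0, 0.0, -1.0]]
contact_force: [0.8, 0.2, 2.8]
width: 59.3
gripper_force: 30.0
```

Call:
step_arm(
  increments=[
    {"x": 0,"y": 0,"z": -15,"ax": 0,"ay": 0,"az": 0,"hand": -1},
    {"x": 0,"y": 0,"z": -50,"ax": 0,"ay": 0,"az": 0,"hand": -1},
    {"x": 0,"y": 0,"z": -100,"ax": 0,"ay": 0,"az": 0,"hand": -1},
    {"x": 15,"y": 15,"z": -150,"ax": 0,"ay": 0,"az": -0.1,"hand": -1},
    {"x": 45,"y": 35,"z": -195,"ax": 0,"ay": 0,"az": -0.2,"hand": -1},
  ],
)

```text
t: 3.58
eef_pos: [524.2, -246.6, 221.2]
eef_rot: [[-0.001, 1.0, 0.002], [1.0, 0.001, -0.001], [-0.001, 0.002, -1.0]]
contact_force: [0.5, -0.7, -0.8]
width: 59.4
gripper_force: 30.0
```

```bash
python3 -c "
from h import *
go((638,-133,330),.187); print(observe()['width'])"
```

```text
at [ 524.2 -246.6  221.2] t 3.575 move [ 113.3  114.1 -108.8] turn [ 0.001  0.001 -0.186]
59.35379853743357
```

Call:
step_arm(
  increments=[
    {"x": 30,"y": 30,"z": -30,"ax": 0,"ay": 0,"az": -0.1,"hand": -1},
    {"x": 65,"y": 65,"z": -65,"ax": 0,"ay": 0,"az": -0.187,"hand": -1},
    {"x": 95,"y": 97,"z": -95,"ax": 0,"ay": 0,"az": -0.187,"hand": -1},
    {"x": 113,"y": 114,"z": -109,"ax": 0,"ay": 0,"az": -0.187,"hand": -1},
    {"x": 113,"y": 114,"z": -109,"ax": 0,"ay": 0,"az": -0.187,"hand": -1},
  ],
)

```text
t: 4.2
eef_pos: [639.5, -131.8, 329.6]
eef_rot: [[-0.188, 0.982, 0.003], [0.982, 0.188, -0.001], [-0.001, 0.003, -1.0]]
contact_force: [0.2, -0.4, -0.7]
width: 59.7
gripper_force: 30.0
```

```bash
python3 - <<'E'
from h import *
f=snap('wrist','w2'); go((638,-133,330),.187); print(observe()['joints'])
im=f['image']; h=cv2.cvtColor(im,cv2.COLOR_BGR2HSV)
m=cv2.inRange(h,(0,0,150),(179,40,255)); n,l,st,c=cv2.connectedComponentsWithStats(m)
for k in np.argsort(-st[1:,4])[:4]+1:
    cn,_=cv2.findContours((l==k).astype('u1'),0,1); P=px2w('w2',cn[0].reshape(-1,2),20); r=cv2.minAreaRect(P[:,:2].astype('f4')); print(st[k],c[k],r)
E
```

```text
at [ 638.2 -132.7  328. ] t 4.25 move [-0.3 -0.3 -2. ] turn [0.001 0.001 0.002]
[-2.42939771e-01  1.87407333e-01  1.57376905e+00 -5.40857937e-04
  1.37952482e+00 -4.31352294e-01]
[ 289   20   58   82 3626] [319.15885273  51.66409266] ((610.4820556640625, 3.5887451171875), (61.03938293457031, 81.86522674560547), 10.159497261047363)
[ 485  242   64   89 2788] [516.80057389 287.00035868] ((920.1504516601562, -216.85165405273438), (131.13922119140625, 44.66669464111328), 89.84683227539062)
[ 454   67   35  116 2173] [471.34974689 124.03589508] ((795.1510620117188, -29.823318481445312), (22.64491844177246, 126.48246765136719), 8.557229042053223)
[ 66 180   9  73 329] [ 70.00911854 215.62613982] ((339.07440185546875, -224.78475952148438), (6.563511848449707, 93.94457244873047), 1.6702501773834229)
```

View pics/w2.png

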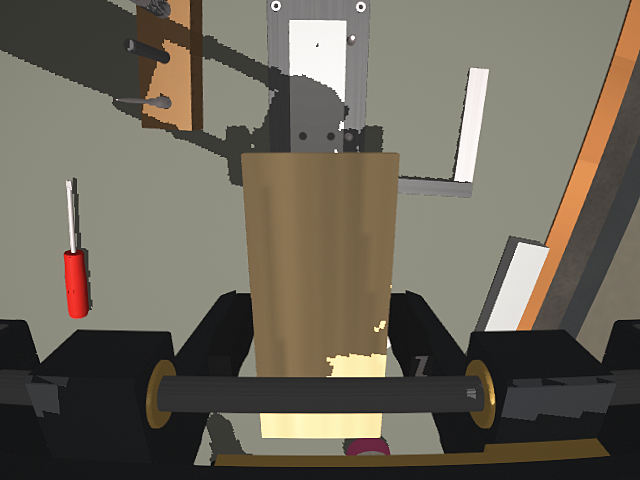

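```bash
python3 - <<'E'
from h import *
im=cv2.imread('pics/w2.png')[0:155,250:390]
im=cv2.convertScaleAbs(im,alpha=1.3,beta=10)
cv2.imwrite('pics/m2.png',cv2.resize(im,None,fx=3.8,fy=3.8,interpolation=cv2.INTER_CUBIC))
E
```

```text
(no output)
```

View pics/m2.png

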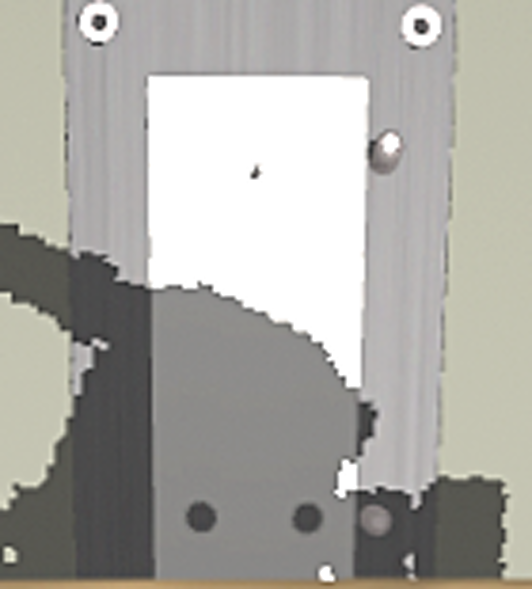

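The crop shows the finished plate's +y corners at (148,75) and (368,77), holes at (201,517) and (307,518), and its punched dot at (255,172). The side pins are at (386,150) and (375,520). I fit the jig pose to these.

```bash
python3 - <<'E'
from h import *
from scipy.optimize import least_squares
uv=np.array([(148,75),(368,77),(201,517),(307,518),(255,172)],float); px=(uv+.5)/3.8-.5+[250,0]
M=np.array([(-30,70),(30,70),(-16,-50),(16,-50),(0,45)],float)
W=px2w('w2',px,20)[:,:2]
def res(p,w=slice(None)):
    c,s=np.cos(p[2]),np.sin(p[2]); return ((M@np.array([[c,s],[-s,c]])+p[:2])-W)[w].ravel()
r=least_squares(res,[617,-20,.187]); print(r.x,r.fun.reshape(-1,2).round(1))
c,s=np.cos(r.x[2]),np.sin(r.x[2])
pins=np.array([(35.5,50),(35.5,-50),(0,-75.5)])@np.array([[c,s],[-s,c]])+r.x[:2]
print(w2px('w2',np.c_[pins,[37]*3]), w2px('scene',np.c_[pins,[37]*3]))
np.save('jig.npy',r.x)
# held sheet
im=cv2.imread('pics/w2.png'); h=cv2.cvtColor(im,cv2.COLOR_BGR2HSV)
print(px2w('w2',[(242,153),(399,153),(380,437),(261,437)],330-21.7+4.5).round(1), observe()['eef_pos'])
go((r.x[0],r.x[1],100),r.x[2])
E
```

```text
[ 6.15404432e+02 -2.49173368e+01  1.77718563e-01] [[ 0.2  0.2]
 [-0.6 -0.1]
 [-0.2 -0.1]
 [ 0.2 -0.1]
 [ 0.4  0. ]]
[[351.8913515   37.24406517]
 [348.86913375 137.12827208]
 [316.16444268 160.31720626]] [[250.98549254 263.23860587]
 [225.04207753 234.17968016]
 [231.76218416 219.0670019 ]]
[[ 597.2  -69.3  312.8]
 [ 654.8  -58.3  312.8]
 [ 681.5 -194.8  312.8]
 [ 622.7 -205.9  312.8]] [ 638.2022117  -132.68950817  328.04342784]
at [ 638.2 -132.7  328. ] t 4.25 move [110.3  -2.3 227.9] turn [0.001 0.001 0.011]
```

Call:
step_arm(
  increments=[
    {"x": 35,"y": -1,"z": 45,"ax": 0,"ay": 0,"az": 0.01,"hand": -1},
    {"x": 75,"y": -2,"z": 90,"ax": 0,"ay": 0,"az": 0.01,"hand": -1},
    {"x": 110,"y": -2,"z": 140,"ax": 0,"ay": 0,"az": 0.01,"hand": -1},
    {"x": 110,"y": -2,"z": 195,"ax": 0,"ay": 0,"az": 0.01,"hand": -1},
    {"x": 110,"y": -2,"z": 240,"ax": 0,"ay": 0,"az": 0.01,"hand": -1},
  ],
)

```text
t: 4.88
eef_pos: [612.8, -25.9, 84.2]
eef_rot: [[-0.176, 0.984, -0.004], [0.984, 0.176, -0.0], [0.0, -0.004, -1.0]]
contact_force: [0.9, 0.4, -0.1]
width: 59.0
gripper_force: 30.0
```

Call:
step_arm(
  increments=[
    {"x": 0,"y": 0,"z": 5,"ax": 0,"ay": 0,"az": 0,"hand": -1},
    {"x": 0,"y": 0,"z": 5,"ax": 0,"ay": 0,"az": 0,"hand": -1},
  ],
)

```text
t: 5.12
eef_pos: [615.5, -26.2, 82.7]
eef_rot: [[-0.175, 0.985, -0.0], [0.985, 0.175, -0.0], [-0.0, -0.0, -1.0]]
contact_force: [1.0, -0.5, -0.3]
width: 58.9
gripper_force: 30.0
```

```bash
python3 - <<'E'
from h import *
f=snap('scene','s2'); j=np.load('jig.npy')
go((j[0],j[1],43.5),j[2])
cv2.imwrite('pics/m3.png',cv2.resize(f['image'][130:310,160:360],None,fx=3.3,fy=3.3,interpolation=cv2.INTER_CUBIC))
E
```

```text
at [616.7 -26.2  84.1] t 5.175 move [ 1.5 -1.2 40.6] turn [ 0.002  0.001 -0.002]
```

Call:
step_arm(
  increments=[
    {"x": 1,"y": -0.5,"z": 10,"ax": 0,"ay": 0,"az": 0,"hand": -1},
    {"x": 1,"y": -0.5,"z": 20,"ax": 0,"ay": 0,"az": 0,"hand": -1},
    {"x": 1,"y": -0.5,"z": 28,"ax": 0,"ay": 0,"az": 0,"hand": -1},
    {"x": 1,"y": -0.5,"z": 31,"ax": 0,"ay": 0,"az": 0,"hand": -1},
    {"x": 1,"y": -0.5,"z": 31,"ax": 0,"ay": 0,"az": 0,"hand": -1},
  ],
)

```text
t: 5.8
eef_pos: [614.7, -24.4, 50.7]
eef_rot: [[-0.176, 0.984, -0.001], [0.984, 0.176, 0.0], [0.0, -0.001, -1.0]]
contact_force: [0.1, -0.2, -0.1]
width: 59.0
gripper_force: 30.0
```

```bash
python3 - <<'E'
from h import *
j=np.load('jig.npy')
f=snap('scene','s3'); go((j[0],j[1],43.5),j[2])
cv2.imwrite('pics/m3.png',cv2.resize(f['image'][150:300,180:340],None,fx=3.9,fy=3.9,interpolation=cv2.INTER_CUBIC))
print(observe()['contact_force'])
E
```

```text
at [615.  -24.4  51.1] t 5.85 move [-0.5  0.3  7.6] turn [-0.    -0.    -0.001]
[ 0.37226771 -0.56086928 -0.60802133]
```

View pics/m3.png

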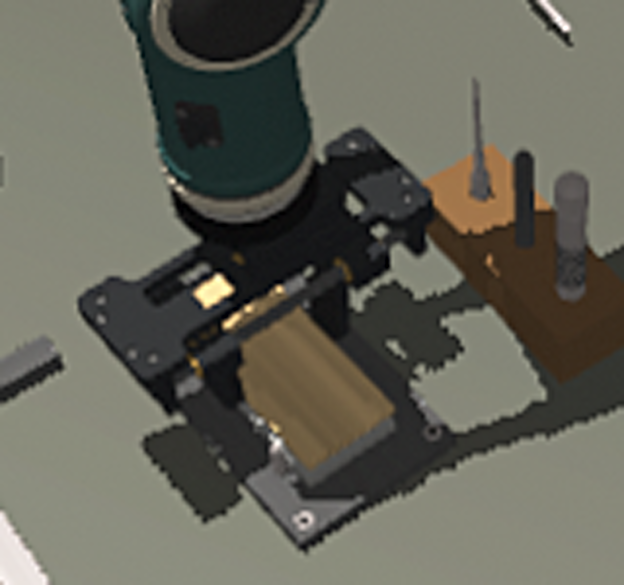

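The sheet hangs level just above the finished plate, inside the pins (crop pin (275,440)), with no contact force. I lower it.

Call:
step_arm(
  increments=[
    {"x": 0,"y": 0,"z": 3,"ax": 0,"ay": 0,"az": 0,"hand": -1},
    {"x": 0,"y": 0,"z": 5,"ax": 0,"ay": 0,"az": 0,"hand": -1},
    {"x": 0,"y": 0,"z": 6.5,"ax": 0,"ay": 0,"az": 0,"hand": -1},
    {"x": 0,"y": 0,"z": 7,"ax": 0,"ay": 0,"az": 0,"hand": -1},
    {"x": 0,"y": 0,"z": 7,"ax": 0,"ay": 0,"az": 0,"hand": -1},
  ],
)

```text
t: 6.48
eef_pos: [615.0, -24.5, 44.2]
eef_rot: [[-0.176, 0.984, -0.0], [0.984, 0.176, 0.0], [0.0, -0.0, -1.0]]
contact_force: [0.2, 0.1, 0.2]
width: 59.5
gripper_force: 30.0
```

Call:
step_arm(
  increments=[
    {"x": 0,"y": 0,"z": 0.5,"ax": 0,"ay": 0,"az": 0,"hand": -1},
    {"x": 0,"y": 0,"z": 1,"ax": 0,"ay": 0,"az": 0,"hand": -1},
    {"x": 0,"y": 0,"z": 1,"ax": 0,"ay": 0,"az": 0,"hand": -1},
  ],
)

```text
t: 6.85
eef_pos: [615.1, -24.5, 43.4]
eef_rot: [[-0.176, 0.984, 0.0], [0.984, 0.176, -0.0], [-0.0, 0.0, -1.0]]
contact_force: [-1.3, -0.1, 1.2]
width: 59.4
gripper_force: 30.0
```

Call:
step_arm(
  increments=[
    {"x": 0,"y": 0,"z": 0.2,"ax": 0,"ay": 0,"az": 0,"hand": 0.5},
    {"x": 0,"y": 0,"z": 0.2,"ax": 0,"ay": 0,"az": 0,"hand": 1},
    {"x": 0,"y": 0,"z": 0.2,"ax": 0,"ay": 0,"az": 0,"hand": 1},
    {"x": 0,"y": 0,"z": 0.2,"ax": 0,"ay": 0,"az": 0,"hand": 1},
  ],
)

```text
t: 7.35
eef_pos: [615.0, -24.5, 42.9]
eef_rot: [[-0.176, 0.984, -0.0], [0.984, 0.176, -0.0], [0.0, -0.0, -1.0]]
contact_force: [0.5, 0.3, 0.6]
width: 88.2
gripper_force: 0.0
```

Call:
step_arm(
  increments=[
    {"x": 0,"y": 0,"z": -20,"ax": 0,"ay": 0,"az": 0,"hand": 1},
    {"x": 0,"y": 0,"z": -55,"ax": 0,"ay": 0,"az": 0,"hand": 1},
    {"x": 0,"y": 0,"z": -100,"ax": 0,"ay": 0,"az": 0,"hand": 1},
    {"x": 0,"y": 0,"z": -100,"ax": 0,"ay": 0,"az": 0,"hand": 1},
    {"x": 0,"y": 0,"z": -100,"ax": 0,"ay": 0,"az": 0,"hand": 1},
  ],
)

```text
t: 7.98
eef_pos: [615.1, -24.5, 143.9]
eef_rot: [[-0.176, 0.984, 0.001], [0.984, 0.176, -0.0], [-0.0, 0.001, -1.0]]
contact_force: [0.4, 0.1, -0.4]
width: 87.9
gripper_force: 0.0
```

```bash
cat >> h.py <<'E'
def rect(fn,lo,hi,z,near=None):
    h=cv2.cvtColor(cv2.imread('pics/'+fn+'.png'),cv2.COLOR_BGR2HSV); n,l,st,c=cv2.connectedComponentsWithStats(cv2.inRange(h,lo,hi))
    for k in np.argsort(-st[1:,4])[:2]+1:
        cn,_=cv2.findContours((l==k).astype('u1'),0,1); P=px2w(fn,cn[0].reshape(-1,2),z); print(st[k],cv2.minAreaRect(P[:,:2].astype('f4')))
E
python3 - <<'E'
from h import *
snap('wrist','w3'); rect('w3',(12,60,60),(35,255,255),26); j=np.load('jig.npy'); print(j,np.degrees(j[2])); go((511,275,130),-.41); print(observe()['joints'])
E
```

```text
[   19    85   135   223 20577] ((454.5893859863281, -27.178558349609375), (80.40570068359375, 155.8762664794922), 6.632088661193848)
[  273   137    95   193 12697] ((614.5486450195312, -25.146194458007812), (60.212249755859375, 139.89833068847656), 10.13486385345459)
[ 6.15404432e+02 -2.49173368e+01  1.77718563e-01] 10.182523584656611
at [614.3 -24.4 142.6] t 8.025 move [312.9 -48.9  12.7] turn [-0.001  0.     0.587]
[-8.02438658e-02  2.49781980e-01  1.85021321e+00 -8.66243936e-06
  1.04272323e+00 -2.57270741e-01]
```

View pics/w3.png

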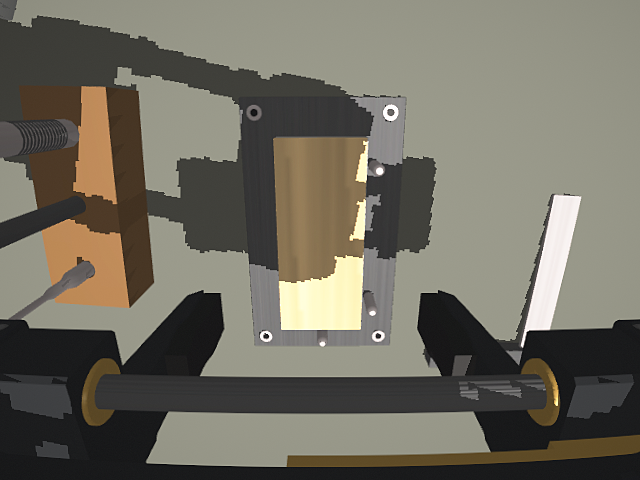

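The sheet lies square in the jig, corners (274,137), (368,137), (361,330) and (281,330), within about 1 mm of centre. The punch is in the block hole at (75,135). Now over the blank.

Call:
step_arm(
  increments=[
    {"x": 58,"y": -9,"z": 0,"ax": 0,"ay": 0,"az": 0.15,"hand": 1},
    {"x": 118,"y": -18,"z": 0,"ax": 0,"ay": 0,"az": 0.3,"hand": 1},
    {"x": 178,"y": -27,"z": 0,"ax": 0,"ay": 0,"az": 0.45,"hand": 1},
    {"x": 238,"y": -37,"z": 5,"ax": 0,"ay": 0,"az": 0.587,"hand": 1},
    {"x": 290,"y": -45,"z": 13,"ax": 0,"ay": 0,"az": 0.587,"hand": 1},
  ],
)

```text
t: 8.65
eef_pos: [517.7, 254.5, 128.4]
eef_rot: [[0.399, 0.917, -0.002], [0.917, -0.399, -0.001], [-0.002, -0.002, -1.0]]
contact_force: [0.6, 0.2, 0.2]
width: 88.3
gripper_force: 0.0
```

```bash
python3 - <<'E'
from h import *
go((508,275,130),-.41)
P=px2w('w3',[(253,113),(391,113),(266,336),(378,336)],12); print(P.round(1),P.mean(0))
print(px2w('w3',[(379,171),(372,312),(322,342)],37).round(1))
j=np.load('jig.npy');c,s=np.cos(j[2]),np.sin(j[2])
print((np.array([(35.5,50),(35.5,-50),(0,-75.5)])@np.array([[c,s],[-s,c]])+j[:2]).round(1))
E
```

```text
at [517.7 254.5 128.4] t 8.65 move [ 14.9 -17.   -1.6] turn [-0.002  0.002 -0.001]
[[ 556.1   50.6   12. ]
 [ 645.7   66.5   12. ]
 [ 586.5 -116.8   12. ]
 [ 675.3 -101.1   12. ]] [615.93221091 -25.22874956  12.        ]
[[641.8  30.6  37. ]
 [659.2 -67.   37. ]
 [628.8 -97.7  37. ]]
[[641.5  30.6]
 [659.2 -67.9]
 [628.8 -99.2]]
```

Call:
step_arm(
  increments=[
    {"x": 15,"y": -17,"z": 0,"ax": 0,"ay": 0,"az": 0,"hand": 1},
    {"x": 15,"y": -17,"z": 0,"ax": 0,"ay": 0,"az": 0,"hand": 1},
    {"x": 15,"y": -17,"z": 0,"ax": 0,"ay": 0,"az": 0,"hand": 1},
  ],
)

```text
t: 9.02
eef_pos: [509.7, 272.7, 129.0]
eef_rot: [[0.399, 0.917, -0.002], [0.917, -0.399, -0.001], [-0.002, -0.001, -1.0]]
contact_force: [0.3, -0.0, -0.1]
width: 88.0
gripper_force: 0.0
```

```bash
python3 - <<'E'
from h import *
snap('wrist','w4')
im=cv2.imread('pics/w4.png'); h=cv2.cvtColor(im,cv2.COLOR_BGR2HSV)
print([ (p,h[p[1],p[0]].tolist()) for p in [(320,230),(300,200),(320,160),(330,300),(450,230),(200,200)]])
rect('w4',(0,0,175),(179,30,255),8)
ed=cv2.Canny(cv2.GaussianBlur(im,(3,3),0),40,120)
cn,_=cv2.findContours(cv2.dilate(ed,np.ones((3,3))),1,2)
for c in cn:
    r=cv2.minAreaRect(px2w('w4',c.reshape(-1,2),8)[:,:2].astype('f4'))
    if 50<min(r[1])<70 and 125<max(r[1])<155: print('edge',r)
go((508,275,130),-.41)
E
```

```text
[((320, 230), [15, 5, 98]), ((300, 200), [30, 8, 99]), ((320, 160), [20, 3, 253]), ((330, 300), [15, 4, 241]), ((450, 230), [30, 24, 147]), ((200, 200), [25, 25, 62])]
[ 282  132   95   61 4067] ((535.1830444335938, 318.7997741699219), (38.605064392089844, 60.52955627441406), 65.402099609375)
[ 285  263   83   62 3204] ((495.4127197265625, 231.8585662841797), (50.40228271484375, 60.073246002197266), 65.44385528564453)
at [510.  272.5 129.3] t 9.075 move [ 1.5 -2.9 -0.7] turn [-0.001  0.001 -0.001]
```

```bash
python3 - <<'E'
from h import *
im=cv2.imread('pics/w4.png'); h=cv2.cvtColor(im,cv2.COLOR_BGR2HSV)
m=cv2.inRange(h,(0,0,60),(179,14,255)); m=cv2.morphologyEx(m,cv2.MORPH_OPEN,np.ones((3,3)))
n,l,st,c=cv2.connectedComponentsWithStats(m)
for k in np.argsort(-st[1:,4])[:3]+1:
    cn,_=cv2.findContours((l==k).astype('u1'),0,1); r=cv2.minAreaRect(px2w('w4',cn[0].reshape(-1,2),8)[:,:2].astype('f4')); print(st[k],r)
cv2.imwrite('pics/m4.png',cv2.convertScaleAbs(im[115:345,240:420],alpha=1).repeat(2,0).repeat(2,1))
E
```

```text
[  283   132    93   193 16246] ((513.9540405273438, 272.918212890625), (140.10043334960938, 60.31669616699219), 65.36849975585938)
[ 432  384  114   21 1629] ((584.1417846679688, 89.46717834472656), (20.562057495117188, 100.1153564453125), 66.2908706665039)
[ 231  432   44   35 1298] ((371.9284973144531, 114.20323944091797), (43.245540618896484, 36.95494079589844), 74.7167739868164)
```

View pics/m4.png

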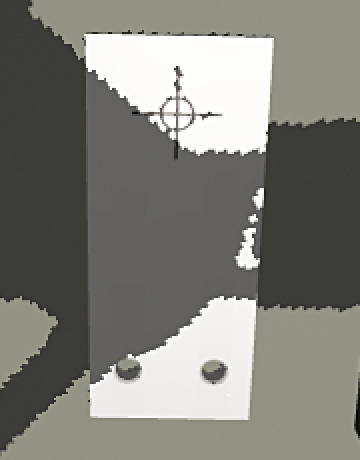

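The crop shows the blank square in view: cross at (178,113), so full-image (329,171), and holes at (128,369) and (214,369) at the other end. It measures 140.1 x 60.3 mm, centre (514.0, 272.9), turned -0.430.

```bash
python3 -c "
from h import *
go((513.95,272.9,24),-.430)"
```

```text
at [510.  272.5 129.3] t 9.075 move [  2.1   3.5 105.3] turn [-0.001  0.001  0.019]
```

Call:
step_arm(
  increments=[
    {"x": 2,"y": 3.5,"z": 40,"ax": 0,"ay": 0,"az": 0.019,"hand": 1},
    {"x": 2,"y": 3.5,"z": 72,"ax": 0,"ay": 0,"az": 0.019,"hand": 1},
    {"x": 2,"y": 3.5,"z": 88,"ax": 0,"ay": 0,"az": 0.019,"hand": 1},
    {"x": 2,"y": 3.5,"z": 93,"ax": 0,"ay": 0,"az": 0.019,"hand": 1},
    {"x": 2,"y": 3.5,"z": 93,"ax": 0,"ay": 0,"az": 0.019,"hand": 1},
  ],
)

```text
t: 9.7
eef_pos: [514.7, 273.9, 37.6]
eef_rot: [[0.416, 0.909, 0.001], [0.909, -0.416, 0.0], [0.001, 0.001, -1.0]]
contact_force: [-0.5, -0.7, 0.9]
width: 87.8
gripper_force: 0.0
```

```bash
python3 -c "
from h import *
go((513.95,272.9,24),-.430)"
```

```text
at [514.7 273.9  37.6] t 9.7 move [-1.2 -0.3 13.6] turn [ 0.001 -0.001  0.   ]
```

Call:
step_arm(
  increments=[
    {"x": -0.8,"y": 0,"z": 8,"ax": 0,"ay": 0,"az": 0,"hand": 1},
    {"x": -0.8,"y": 0,"z": 13,"ax": 0,"ay": 0,"az": 0,"hand": 1},
    {"x": -0.8,"y": 0,"z": 13,"ax": 0,"ay": 0,"az": 0,"hand": 1},
    {"x": -0.8,"y": 0,"z": 13,"ax": 0,"ay": 0,"az": 0,"hand": 0.5},
    {"x": -0.8,"y": 0,"z": 13,"ax": 0,"ay": 0,"az": 0,"hand": 0.2},
  ],
)

```text
t: 10.32
eef_pos: [513.9, 273.4, 24.2]
eef_rot: [[0.416, 0.909, 0.0], [0.909, -0.416, 0.0], [0.0, 0.0, -1.0]]
contact_force: [0.0, 0.1, 0.8]
width: 70.6
gripper_force: 0.0
```

Call:
step_arm(
  increments=[
    {"x": 0,"y": 0,"z": 0,"ax": 0,"ay": 0,"az": 0,"hand": -1},
    {"x": 0,"y": 0,"z": 0,"ax": 0,"ay": 0,"az": 0,"hand": -1},
    {"x": 0,"y": 0,"z": 0,"ax": 0,"ay": 0,"az": 0,"hand": -1},
  ],
)

```text
t: 10.7
eef_pos: [513.9, 273.4, 24.2]
eef_rot: [[0.416, 0.909, 0.0], [0.909, -0.416, 0.0], [0.0, 0.0, -1.0]]
contact_force: [-0.2, -0.2, 0.2]
width: 59.6
gripper_force: 30.0
```

```bash
python3 -c "
from h import *
go((513.95,272.9,150),-.430);print(observe()['width'],observe()['gripper_force'])"
```

```text
at [513.9 273.4  24.2] t 10.7 move [  -0.4    0.3 -125.8] turn [ 0.    -0.     0.001]
59.62995114429022 30.000133216381073
```

Call:
step_arm(
  increments=[
    {"x": 0,"y": 0,"z": -10,"ax": 0,"ay": 0,"az": 0,"hand": -1},
    {"x": 0,"y": 0,"z": -40,"ax": 0,"ay": 0,"az": 0,"hand": -1},
    {"x": 0,"y": 0,"z": -85,"ax": 0,"ay": 0,"az": 0,"hand": -1},
    {"x": 0,"y": 0,"z": -125,"ax": 0,"ay": 0,"az": 0,"hand": -1},
    {"x": 0,"y": 0,"z": -125,"ax": 0,"ay": 0,"az": 0,"hand": -1},
  ],
)

```text
t: 11.32
eef_pos: [516.3, 274.6, 153.4]
eef_rot: [[0.416, 0.909, 0.008], [0.909, -0.416, 0.004], [0.006, 0.005, -1.0]]
contact_force: [-0.1, -0.3, -2.1]
width: 59.1
gripper_force: 30.0
```

```bash
python3 -c "
from h import *
go((615.4,-24.9,140),.1777);print(observe()['width'])"
```

```text
at [516.3 274.6 153.4] t 11.325 move [-231.2  214.6   13.1] turn [ 0.007 -0.005 -0.607]
59.13857285266359
```

Call:
step_arm(
  increments=[
    {"x": -35,"y": 32,"z": 0,"ax": 0,"ay": 0,"az": -0.12,"hand": -1},
    {"x": -75,"y": 70,"z": 0,"ax": 0,"ay": 0,"az": -0.25,"hand": -1},
    {"x": -117,"y": 109,"z": 0,"ax": 0,"ay": 0,"az": -0.38,"hand": -1},
    {"x": -157,"y": 146,"z": 0,"ax": 0,"ay": 0,"az": -0.5,"hand": -1},
    {"x": -190,"y": 176,"z": 0,"ax": 0,"ay": 0,"az": -0.607,"hand": -1},
  ],
)

```text
t: 11.95
eef_pos: [593.6, 25.2, 146.6]
eef_rot: [[-0.18, 0.984, -0.003], [0.984, 0.18, -0.0], [0.001, -0.003, -1.0]]
contact_force: [0.3, -0.4, -0.9]
width: 59.5
gripper_force: 30.0
```

```bash
python3 -c "
from h import *
go((615.3,-24.6,90),.1777);print(observe()['width'])"
```

```text
at [593.6  25.2 146.6] t 11.95 move [-52.9  12.6  56.6] turn [-0.003 -0.001  0.003]
59.48949480819893
```

Call:
step_arm(
  increments=[
    {"x": -30,"y": 7,"z": 15,"ax": 0,"ay": 0,"az": 0.003,"hand": -1},
    {"x": -50,"y": 12,"z": 35,"ax": 0,"ay": 0,"az": 0.003,"hand": -1},
    {"x": -53,"y": 12.5,"z": 56,"ax": 0,"ay": 0,"az": 0.003,"hand": -1},
    {"x": -53,"y": 12.5,"z": 56,"ax": 0,"ay": 0,"az": 0.003,"hand": -1},
    {"x": -53,"y": 12.5,"z": 56,"ax": 0,"ay": 0,"az": 0.003,"hand": -1},
  ],
)

```text
t: 12.58
eef_pos: [615.9, -21.5, 92.6]
eef_rot: [[-0.175, 0.985, -0.001], [0.985, 0.175, 0.0], [0.001, -0.001, -1.0]]
contact_force: [-1.0, 0.6, -1.8]
width: 59.6
gripper_force: 30.0
```

```bash
python3 - <<'E'
from h import *
snap('wrist','w5'); go((615.3,-24.6,50.2),.1777)
im=cv2.imread('pics/w5.png'); h=cv2.cvtColor(im,cv2.COLOR_BGR2HSV); s=observe(); 
m=cv2.inRange(h,(0,0,60),(179,14,255)); n,l,st,c=cv2.connectedComponentsWithStats(m)
for k in np.argsort(-st[1:,4])[:2]+1:
    cn,_=cv2.findContours((l==k).astype('u1'),0,1); print(st[k],cv2.minAreaRect(px2w('w5',cn[0].reshape(-1,2),s['eef_pos'][2]-24.2+8)[:,:2].astype('f4')))
E
```

```text
at [616.5 -21.5  93.3] t 12.625 move [-2.8 -1.8 43.1] turn [ 0.    -0.    -0.001]
[  216    97   209   281 47878] ((610.2989501953125, 6.893623352050781), (76.01350402832031, 120.23811340332031), 10.0993013381958)
[ 157  381  327   31 8880] ((622.5533447265625, -63.988380432128906), (157.31875610351562, 18.31771469116211), 10.126296997070312)
```

Call:
step_arm(
  increments=[
    {"x": -2.5,"y": -1.2,"z": 5,"ax": 0,"ay": 0,"az": 0,"hand": -1},
    {"x": -2.5,"y": -1.2,"z": 15,"ax": 0,"ay": 0,"az": 0,"hand": -1},
    {"x": -2.5,"y": -1.2,"z": 25,"ax": 0,"ay": 0,"az": 0,"hand": -1},
    {"x": -2.5,"y": -1.2,"z": 29,"ax": 0,"ay": 0,"az": 0,"hand": -1},
    {"x": -2.5,"y": -1.2,"z": 29,"ax": 0,"ay": 0,"az": 0,"hand": -1},
  ],
)

```text
t: 13.25
eef_pos: [615.1, -25.3, 63.2]
eef_rot: [[-0.174, 0.985, -0.001], [0.985, 0.174, 0.0], [0.0, -0.001, -1.0]]
contact_force: [-0.3, 0.4, -3.0]
width: 59.3
gripper_force: 30.0
```

```bash
python3 -c "
from h import *
go((615.3,-24.6,50.2),.1777);print(observe()['contact_force'])"
```

```text
at [615.1 -25.3  63.2] t 13.25 move [ 0.6  0.3 13. ] turn [-0.001 -0.    -0.003]
[-0.31664135  0.35971027 -3.04527792]
```

Call:
step_arm(
  increments=[
    {"x": 0.5,"y": 0.2,"z": 4,"ax": 0,"ay": 0,"az": -0.003,"hand": -1},
    {"x": 0.5,"y": 0.2,"z": 8,"ax": 0,"ay": 0,"az": -0.003,"hand": -1},
    {"x": 0.5,"y": 0.2,"z": 11,"ax": 0,"ay": 0,"az": -0.003,"hand": -1},
    {"x": 0.5,"y": 0.2,"z": 12,"ax": 0,"ay": 0,"az": -0.003,"hand": -1},
    {"x": 0.5,"y": 0.2,"z": 12,"ax": 0,"ay": 0,"az": -0.003,"hand": -1},
  ],
)

```text
t: 13.88
eef_pos: [615.7, -24.8, 51.9]
eef_rot: [[-0.177, 0.984, -0.0], [0.984, 0.177, 0.0], [0.0, -0.0, -1.0]]
contact_force: [0.4, 0.2, -1.6]
width: 59.5
gripper_force: 30.0
```

Call:
step_arm(
  increments=[
    {"x": 0,"y": -0.2,"z": 0.6,"ax": 0,"ay": 0,"az": 0,"hand": -1},
    {"x": 0,"y": -0.2,"z": 1.2,"ax": 0,"ay": 0,"az": 0,"hand": -1},
    {"x": 0,"y": -0.2,"z": 1.8,"ax": 0,"ay": 0,"az": 0,"hand": -1},
    {"x": 0,"y": -0.2,"z": 1.8,"ax": 0,"ay": 0,"az": 0,"hand": -1},
  ],
)

```text
t: 14.38
eef_pos: [615.6, -24.8, 50.2]
eef_rot: [[-0.177, 0.984, 0.0], [0.984, 0.177, 0.0], [-0.0, 0.0, -1.0]]
contact_force: [-0.5, -0.4, -2.1]
width: 59.5
gripper_force: 30.0
```

Call:
step_arm(
  increments=[
    {"x": 0,"y": 0,"z": 0.4,"ax": 0,"ay": 0,"az": 0,"hand": -1},
    {"x": 0,"y": 0,"z": 0.8,"ax": 0,"ay": 0,"az": 0,"hand": -1},
    {"x": 0,"y": 0,"z": 0.8,"ax": 0,"ay": 0,"az": 0,"hand": -1},
  ],
)

```text
t: 14.75
eef_pos: [615.6, -24.8, 50.2]
eef_rot: [[-0.177, 0.984, 0.0], [0.984, 0.177, 0.0], [0.0, 0.0, -1.0]]
contact_force: [-3.5, -0.4, 6.2]
width: 59.5
gripper_force: 30.0
```

Contact: 6 N and the arm has stopped. Release and rise.

Call:
step_arm(
  increments=[
    {"x": 0,"y": 0,"z": -0.4,"ax": 0,"ay": 0,"az": 0,"hand": 0.4},
    {"x": 0,"y": 0,"z": -0.4,"ax": 0,"ay": 0,"az": 0,"hand": 1},
    {"x": 0,"y": 0,"z": -0.4,"ax": 0,"ay": 0,"az": 0,"hand": 1},
    {"x": 0,"y": 0,"z": -0.4,"ax": 0,"ay": 0,"az": 0,"hand": 1},
    {"x": 0,"y": 0,"z": -0.4,"ax": 0,"ay": 0,"az": 0,"hand": 1},
  ],
)

```text
t: 15.38
eef_pos: [615.5, -24.8, 49.7]
eef_rot: [[-0.177, 0.984, -0.0], [0.984, 0.177, 0.0], [0.0, -0.0, -1.0]]
contact_force: [0.0, -0.5, -0.6]
width: 88.3
gripper_force: 0.0
```

Call:
step_arm(
  increments=[
    {"x": 0,"y": 0,"z": -20,"ax": 0,"ay": 0,"az": 0,"hand": 1},
    {"x": 0,"y": 0,"z": -60,"ax": 0,"ay": 0,"az": 0,"hand": 1},
    {"x": 0,"y": 0,"z": -110,"ax": 0,"ay": 0,"az": 0,"hand": 1},
    {"x": 0,"y": 0,"z": -110,"ax": 0,"ay": 0,"az": 0,"hand": 1},
    {"x": 0,"y": 0,"z": -110,"ax": 0,"ay": 0,"az": 0,"hand": 1},
  ],
)

```text
t: 16.0
eef_pos: [615.7, -24.8, 160.8]
eef_rot: [[-0.177, 0.984, 0.001], [0.984, 0.177, -0.0], [-0.0, 0.001, -1.0]]
contact_force: [-0.6, 0.7, -0.2]
width: 88.2
gripper_force: 0.0
```

```bash
python3 - <<'E'
from h import *
s=observe(); snap('wrist','w6'); snap('scene','s6')
im=cv2.imread('pics/w6.png'); h=cv2.cvtColor(im,cv2.COLOR_BGR2HSV)
m=cv2.inRange(h,(0,0,60),(179,14,255)); n,l,st,c=cv2.connectedComponentsWithStats(m)
for k in np.argsort(-st[1:,4])[:4]+1:
    cn,_=cv2.findContours((l==k).astype('u1'),0,1); print(st[k],cv2.minAreaRect(px2w('w6',cn[0].reshape(-1,2),34)[:,:2].astype('f4')))
a=cv2.resize(im[100:360,10:430],None,fx=1.9,fy=1.9,interpolation=cv2.INTER_CUBIC)
cv2.imwrite('pics/m6.png',a); print(s['eef_pos'],s['t'])
E
```

```text
[  252    97   148   237 22840] ((614.4594116210938, -17.865814208984375), (100.63448333740234, 173.9970245361328), 10.100647926330566)
[ 508  190   58  147 3573] ((779.6319580078125, -21.053733825683594), (21.724729537963867, 118.75656127929688), 8.889312744140625)
[  1 382  65  35 901] ((391.3724060058594, -222.3446807861328), (64.58424377441406, 37.44116973876953), 10.375724792480469)
[567 382  69  34 871] ((890.075439453125, -132.7230682373047), (57.78397750854492, 36.11228942871094), 10.085912704467773)
[615.70737752 -24.83609089 160.84751106] 16.0
```

View pics/m6.png

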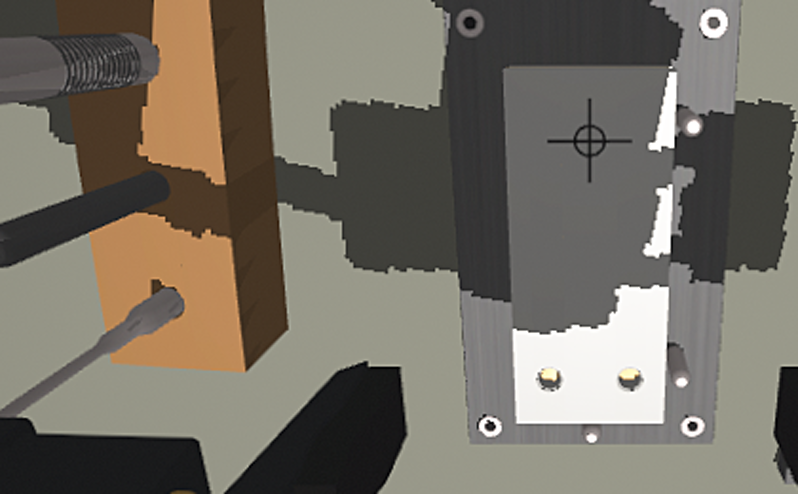

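The crop shows the blank square in the stack, corners (503,66), (677,67), (664,424) and (516,424). The cross is at (590,141), at the jig's +y end, with both holes at the other end. The block top's -y corners are at (111,362) and (246,372), and the punch is at (150,57). I compute these positions now.

```bash
python3 - <<'E'
from h import *
g=lambda p:(np.array(p,float)+.5)/1.9-.5+[10,100]
C=px2w('w6',g([(503,66),(677,67),(664,424),(516,424)]),34); print(C.round(1),C.mean(0)); print('mark',px2w('w6',g([(590,141)]),34))
c,s=np.cos(.1777),np.sin(.1777); print('mark nominal',615.4-45*s,-24.9+45*c)
B=px2w('w6',g([(111,362),(246,372),(209,0)]),42); print(B.round(1), np.linalg.norm(B[1]-B[0]))
ex=(B[1]-B[0])/np.linalg.norm(B[1]-B[0]); ey=np.array([-ex[1],ex[0],0]); m=(B[0]+B[1])/2
print('angle',np.arctan2(ex[1],ex[0]),'edge',np.arctan2(*(B[2]-B[1])[[1,0]])-np.pi/2,[ (m+ey*d).round(1) for d in(27.5,72.5,117.5)])
h=lambda p:(np.array(p,float)+.5)/3.5-.5+[200,125]
print('cap',px2w('scene',h([(443,252)]),139),'base',px2w('scene',h([(441,350)]),42),'pp top',px2w('scene',h([(400,229)]),118),'blk',px2w('scene',h([(369,217),(305,257),(433,394),(502,354)]),42).round(1))
print('side cap',px2w('side',[(337,204)],139))
E
```

```text
[[573.2  39.2  34. ]
 [632.5  49.5  34. ]
 [657.4 -89.2  34. ]
 [597.8 -99.8  34. ]] [615.24493013 -25.08197298  34.        ]
mark [[607.37849358  18.92672817  34.        ]]
mark nominal 607.4455182372488 19.39137861803423
[[435.4 -97.5  42. ]
 [490.4 -91.4  42. ]
 [474.2  45.   42. ]] 55.299154322811255
angle 0.11105425462724669 edge 0.1178893282095268 [array([459.9, -67.1,  42. ]), array([454.9, -22.4,  42. ]), array([449.9,  22.3,  42. ])]
cap [[451.89005625  23.70950549 139.        ]] base [[452.8931791   24.16364598  42.        ]] pp top [[456.86163442 -20.51624087 118.        ]] blk [[439.  -97.2  42. ]
 [492.9 -87.7  42. ]
 [474.5  51.5  42. ]
 [420.6  46.3  42. ]]
side cap [[448.2577573  29.2615516 139.       ]]
```

```bash
python3 -c "
from h import *
go((451,23,260),.115)"
```

```text
at [614.4 -24.7 158.6] t 16.1 move [  76.  -152.7 -101. ] turn [-0.002 -0.001  0.063]
```

Call:
step_arm(
  increments=[
    {"x": 12,"y": -25,"z": -40,"ax": 0,"ay": 0,"az": 0.02,"hand": 1},
    {"x": 35,"y": -70,"z": -70,"ax": 0,"ay": 0,"az": 0.04,"hand": 1},
    {"x": 60,"y": -120,"z": -95,"ax": 0,"ay": 0,"az": 0.063,"hand": 1},
    {"x": 75,"y": -152,"z": -100,"ax": 0,"ay": 0,"az": 0.063,"hand": 1},
    {"x": 75,"y": -152,"z": -100,"ax": 0,"ay": 0,"az": 0.063,"hand": 1},
  ],
)

```text
t: 16.73
eef_pos: [450.4, 22.6, 259.0]
eef_rot: [[-0.116, 0.993, -0.002], [0.993, 0.116, 0.0], [0.0, -0.002, -1.0]]
contact_force: [-0.3, -0.3, 0.5]
width: 88.2
gripper_force: 0.0
```

Call:
step_arm(
  increments=[
    {"x": 0,"y": 0,"z": 0,"ax": 0,"ay": 0,"az": 0,"hand": 1},
  ],
)

```text
t: 16.85
eef_pos: [452.7, 22.0, 258.8]
eef_rot: [[-0.115, 0.993, -0.001], [0.993, 0.115, -0.0], [-0.0, -0.001, -1.0]]
contact_force: [0.3, -0.4, -0.0]
width: 88.1
gripper_force: 0.0
```

```bash
python3 - <<'E'
from h import *
f=snap('wrist','w7'); go((451,23,260),.115); print(w2px('w7',[(451,23,139),(451,23,42),(455,-22,118)]).round())
im=f['image']; g=cv2.cvtColor(im,cv2.COLOR_BGR2GRAY)
x0,y0=260,180; sub=g[y0:300,x0:380]
for dp,p2 in((1,12),(1.5,20)):
    c=cv2.HoughCircles(cv2.GaussianBlur(sub,(3,3),0),cv2.HOUGH_GRADIENT,dp,8,param1=80,param2=p2,minRadius=10,maxRadius=18)
    if c is not None:
        for q in c[0][:5]: print(q+[x0,y0,0],px2w('w7',[q[:2]+[x0,y0]],139).round(1))
print(cv2.resize(sub,(40,40),interpolation=cv2.INTER_AREA)[8:34,5:36])
E
```

```text
at [453.   21.9 258.9] t 16.9 move [ 1.3 -1.9 -1.1] turn [-0.001 -0.    -0.   ]
[[319. 238.]
 [320. 205.]
 [318. 284.]]
[316.5        236.5         13.39999962] [[449.   23.9 139. ]]
[317.5 210.5  12.5] [[447.7  42.4 139. ]]
[316.5        221.5         10.60000038] [[447.9  34.7 139. ]]
[316.25 237.75  13.75] [[449.  23. 139.]]
[317.75       221.25        11.64999962] [[448.7  34.9 139. ]]
[317.75       212.25        10.44999981] [[448.   41.2 139. ]]
[[ 59  59  59  58  59  59  59  59  59  60  60  56  50  47  49  50  47  60
   59  59  59  59  59  62 141 143 138 102 127 107 108]
 [ 59  59  59  59  59  59  59  59  59  59  60  48  50  47  51  48  47  56
   59  58  58  58  57  56 140 142 143 143 143 143 143]
 [ 54  56  58  58  59  60  59  59  59  59  59  47  65  77  79  68  47  53
   59  94 140 140 111 194 144 142 142 142 142 142 142]
 [140 128 108 108  91  59  59  59  59  59  58  67  85  84  84  85  76  53
   57 147 193 192 194 193 140 142 142 143 142 142 142]
 [142 142 143 143 120  57  59  59  59  59  58  83  84  84  84  84  84  63
   55 167 191 191 191 192 140 142 143 142 142 142 142]
[... 2010 characters left out ...]
  174 174 173 174 173 162 142 142 142 142 142 142 143]
 [142 142 142 142 142 164 169 170 171 171 171 173  46  43  44  41 121 173
  173 172 172 172 172 161 142 142 142 142 143 142 142]
 [142 142 142 142 142 161 168 169 169 170 170 172  39  43  44  41 120 172
  171 171 171 172 171 160 142 142 142 142 143 143 142]
 [142 143 142 142 142 160 167 168 168 168 168 169  35  43  44  41 109 171
  170 170 170 170 170 157 142 142 142 142 142 142 142]
 [142 142 142 142 142 158 166 167 167 167 167 157  37  45  45  41 107 170
  169 169 169 169 169 156 142 142 143 142 142 142 142]
 [142 142 142 142 142 156 165 165 166 166 166 145  45  89  92  62 107 169
  167 168 168 168 168 156 142 142 142 142 142 142 142]]
```

The punch cap's centre is at about (316.4,237) in the wrist image, giving world (449.0, 23.5), which agrees with the block geometry. I descend onto it.

```bash
python3 -c "
from h import *
go((449.2,23.4,101),.115)"
```

```text
at [453.   21.9 258.9] t 16.9 move [  1.9  -3.4 157.9] turn [-0.001 -0.    -0.   ]
```

Call:
step_arm(
  increments=[
    {"x": 1.9,"y": -3.4,"z": 20,"ax": 0,"ay": 0,"az": 0,"hand": 1},
    {"x": 1.9,"y": -3.4,"z": 55,"ax": 0,"ay": 0,"az": 0,"hand": 1},
    {"x": 1.9,"y": -3.4,"z": 85,"ax": 0,"ay": 0,"az": 0,"hand": 1},
    {"x": 1.9,"y": -3.4,"z": 110,"ax": 0,"ay": 0,"az": 0,"hand": 1},
    {"x": 1.9,"y": -3.4,"z": 120,"ax": 0,"ay": 0,"az": 0,"hand": 1},
  ],
)

```text
t: 17.52
eef_pos: [448.3, 23.3, 137.3]
eef_rot: [[-0.114, 0.993, -0.005], [0.993, 0.114, -0.0], [0.0, -0.005, -1.0]]
contact_force: [-0.2, -0.5, -0.4]
width: 88.2
gripper_force: 0.0
```

Call:
step_arm(
  increments=[
    {"x": 0,"y": 0,"z": 0,"ax": 0,"ay": 0,"az": 0,"hand": 1},
  ],
)

```text
t: 17.65
eef_pos: [449.0, 23.4, 138.9]
eef_rot: [[-0.114, 0.993, -0.002], [0.993, 0.114, -0.0], [0.0, -0.002, -1.0]]
contact_force: [-0.4, -0.1, 0.3]
width: 88.2
gripper_force: 0.0
```

```bash
python3 -c "
from h import *
go((449.2,23.4,101),.115); print(observe()['contact_force'])"
```

```text
at [449.   23.4 138.9] t 17.65 move [-0.   0.3 37.9] turn [-0.002 -0.    -0.   ]
[-0.36789654 -0.0622368   0.33000247]
```

Call:
step_arm(
  increments=[
    {"x": 0,"y": 0,"z": 18,"ax": 0,"ay": 0,"az": 0,"hand": 1},
    {"x": 0,"y": 0,"z": 32,"ax": 0,"ay": 0,"az": 0,"hand": 0.3},
    {"x": 0,"y": 0,"z": 37.5,"ax": 0,"ay": 0,"az": 0,"hand": 0},
    {"x": 0,"y": 0,"z": 37.5,"ax": 0,"ay": 0,"az": 0,"hand": -0.3},
    {"x": 0,"y": 0,"z": 37.5,"ax": 0,"ay": 0,"az": 0,"hand": -0.4},
  ],
)

```text
t: 18.27
eef_pos: [449.6, 23.6, 102.9]
eef_rot: [[-0.115, 0.993, 0.001], [0.993, 0.115, 0.0], [-0.0, 0.001, -1.0]]
contact_force: [0.2, -0.2, 0.3]
width: 50.5
gripper_force: 0.0
```

Call:
step_arm(
  increments=[
    {"x": 0,"y": 0,"z": 0,"ax": 0,"ay": 0,"az": 0,"hand": -0.5},
    {"x": 0,"y": 0,"z": 0,"ax": 0,"ay": 0,"az": 0,"hand": -0.6},
    {"x": 0,"y": 0,"z": 0,"ax": 0,"ay": 0,"az": 0,"hand": -1},
    {"x": 0,"y": 0,"z": 0,"ax": 0,"ay": 0,"az": 0,"hand": -1},
  ],
)

```text
t: 18.77
eef_pos: [449.2, 23.6, 102.4]
eef_rot: [[-0.115, 0.993, 0.0], [0.993, 0.115, 0.0], [-0.0, 0.0, -1.0]]
contact_force: [1.0, -0.5, 1.1]
width: 16.6
gripper_force: 30.0
```

Call:
step_arm(
  increments=[
    {"x": 0,"y": 0,"z": -8,"ax": 0,"ay": 0,"az": 0,"hand": -1},
    {"x": 0,"y": 0,"z": -25,"ax": 0,"ay": 0,"az": 0,"hand": -1},
    {"x": 0,"y": 0,"z": -48,"ax": 0,"ay": 0,"az": 0,"hand": -1},
    {"x": 0,"y": 0,"z": -70,"ax": 0,"ay": 0,"az": 0,"hand": -1},
    {"x": 0,"y": 0,"z": -70,"ax": 0,"ay": 0,"az": 0,"hand": -1},
  ],
)

```text
t: 19.4
eef_pos: [451.1, 23.6, 175.2]
eef_rot: [[-0.115, 0.993, 0.006], [0.993, 0.115, 0.0], [-0.001, 0.006, -1.0]]
contact_force: [-0.3, -0.2, -1.1]
width: 16.8
gripper_force: 30.0
```

```bash
python3 -c "
from h import *
go((607.4,19.2,172),.115); s=observe(); print(s['contact_force'],s['wrist_torque'],s['width'])"
```

```text
at [451.1  23.6 175.2] t 19.4 move [-22.3 154.8   4.2] turn [0.006 0.001 0.   ]
[-0.33265437 -0.24975037 -1.05709037] [-0.03452466 -0.09831522 -0.04135463] 16.781986012698482
```

Call:
step_arm(
  increments=[
    {"x": -4,"y": 30,"z": 0,"ax": 0,"ay": 0,"az": 0,"hand": -1},
    {"x": -10,"y": 70,"z": 0,"ax": 0,"ay": 0,"az": 0,"hand": -1},
    {"x": -16,"y": 110,"z": 0,"ax": 0,"ay": 0,"az": 0,"hand": -1},
    {"x": -20,"y": 140,"z": 0,"ax": 0,"ay": 0,"az": 0,"hand": -1},
    {"x": -22,"y": 154,"z": 5,"ax": 0,"ay": 0,"az": 0,"hand": -1},
  ],
)

```text
t: 20.02
eef_pos: [605.8, 19.3, 166.7]
eef_rot: [[-0.115, 0.993, -0.0], [0.993, 0.115, -0.0], [-0.0, -0.0, -1.0]]
contact_force: [-0.7, -0.1, -0.8]
width: 16.8
gripper_force: 30.0
```

Call:
step_arm(
  increments=[
    {"x": 0,"y": 0,"z": 15,"ax": 0,"ay": 0,"az": 0,"hand": -1},
    {"x": 0,"y": 0,"z": 30,"ax": 0,"ay": 0,"az": 0,"hand": -1},
    {"x": 0,"y": 0,"z": 30,"ax": 0,"ay": 0,"az": 0,"hand": -1},
    {"x": 0,"y": 0,"z": 30,"ax": 0,"ay": 0,"az": 0,"hand": -1},
  ],
)

```text
t: 20.52
eef_pos: [603.9, 19.4, 137.2]
eef_rot: [[-0.115, 0.993, -0.0], [0.993, 0.115, 0.0], [0.0, -0.0, -1.0]]
contact_force: [-0.7, 1.1, -1.0]
width: 17.2
gripper_force: 30.0
```

```bash
python3 - <<'E'
from h import *
go((607.4,19.2,131),.115); s=observe(); print(s['contact_force'],s['width'])
snap('scene','s8'); snap('wrist','w8'); p=np.array(observe()['eef_pos']); d=np.array([0,0,1.])
# predicted pixels of the punch axis: point, snout shoulder, barrel, cap top; and cross
P=[p-d*94.4,p-d*60.4,p-d*40,p+d*36.6]
print(w2px('s8',P).round(1), w2px('w8',P).round(1), w2px('s8',[(607.4,19.2,34)]),w2px('w8',[(607.4,19.2,34)]))
g=cv2.cvtColor(cv2.imread('pics/s8.png'),cv2.COLOR_BGR2GRAY)
u,v=w2px('s8',P)[1].round().astype(int); 
for r in range(v-4,v+22,2): print(r,u-14,g[r,u-14:u+18].tolist())
E
```

```text
at [603.9  19.4 137.2] t 20.525 move [-0.6  3.4  6.2] turn [-0. -0.  0.]
[-0.66496412  1.14144821 -1.02657486] 17.168663185328995
[[263.8 250.7]
 [262.3 241.7]
 [261.4 236.2]
 [257.6 213.5]] [[321.7 253. ]
 [321.9 275.3]
 [322.1 292.4]
 [323.2 409.1]] [[263.05529079 253.57771702]] [[325.58225908 248.45215968]]
238 248 [216, 216, 217, 221, 232, 183, 97, 37, 67, 67, 53, 54, 48, 53, 66, 52, 54, 62, 102, 109, 106, 105, 105, 105, 105, 103, 107, 122, 137, 137, 137, 136]
240 248 [216, 216, 217, 216, 218, 220, 224, 230, 238, 184, 85, 49, 50, 58, 49, 51, 57, 68, 81, 94, 105, 108, 105, 106, 108, 109, 111, 111, 94, 120, 140, 139]
242 248 [216, 217, 217, 216, 216, 216, 216, 217, 220, 237, 132, 68, 69, 70, 71, 68, 78, 77, 82, 83, 81, 94, 94, 92, 47, 31, 34, 36, 36, 32, 64, 121]
244 248 [217, 217, 217, 216, 216, 217, 219, 223, 232, 206, 113, 74, 82, 82, 82, 82, 79, 84, 84, 85, 85, 85, 89, 62, 41, 40, 41, 41, 43, 43, 41, 37]
246 248 [216, 216, 217, 217, 218, 222, 234, 128, 61, 73, 80, 84, 79, 84, 85, 83, 80, 83, 84, 84, 84, 84, 85, 86, 83, 63, 41, 41, 42, 40, 43, 42]
248 248 [217, 217, 218, 222, 18
[... 387 characters left out ...]
, 77, 55]
254 248 [98, 67, 78, 81, 82, 84, 84, 83, 84, 84, 85, 87, 64, 71, 53, 43, 78, 60, 80, 86, 84, 84, 84, 83, 84, 84, 84, 84, 84, 85, 85, 86]
256 248 [145, 74, 82, 83, 84, 84, 84, 84, 84, 86, 74, 48, 60, 66, 74, 69, 59, 69, 83, 86, 84, 84, 84, 83, 84, 83, 83, 84, 83, 81, 79, 82]
258 248 [69, 79, 84, 82, 84, 83, 84, 84, 85, 67, 81, 87, 85, 84, 85, 85, 85, 77, 54, 79, 84, 85, 84, 84, 84, 83, 82, 80, 76, 80, 86, 90]
260 248 [105, 79, 78, 78, 76, 77, 82, 83, 84, 84, 84, 85, 84, 84, 84, 84, 84, 86, 85, 84, 84, 84, 83, 82, 79, 77, 81, 93, 96, 86, 81, 76]
262 248 [84, 78, 71, 112, 197, 195, 114, 77, 81, 83, 84, 83, 84, 84, 84, 85, 84, 85, 84, 84, 82, 80, 78, 80, 88, 96, 90, 82, 76, 70, 56, 43]
```

Call:
step_arm(
  increments=[
    {"x": -0.5,"y": 3,"z": 2,"ax": 0,"ay": 0,"az": 0,"hand": -1},
    {"x": -0.5,"y": 3.4,"z": 4,"ax": 0,"ay": 0,"az": 0,"hand": -1},
    {"x": -0.5,"y": 3.4,"z": 4,"ax": 0,"ay": 0,"az": 0,"hand": -1},
  ],
)

```text
t: 21.0
eef_pos: [608.0, 19.3, 133.1]
eef_rot: [[-0.115, 0.993, -0.0], [0.993, 0.115, 0.0], [0.0, -0.0, -1.0]]
contact_force: [0.6, -0.1, -1.2]
width: 16.5
gripper_force: 30.0
```

Call:
step_arm(
  increments=[
    {"x": 0,"y": 0,"z": 0,"ax": 0,"ay": 0,"az": 0,"hand": -1},
    {"x": 0,"y": 0,"z": 0,"ax": 0,"ay": 0,"az": 0,"hand": -1},
  ],
)

```text
t: 21.25
eef_pos: [608.0, 19.3, 133.3]
eef_rot: [[-0.115, 0.993, -0.0], [0.993, 0.115, 0.0], [0.0, -0.0, -1.0]]
contact_force: [-0.3, -0.5, -0.5]
width: 16.9
gripper_force: 30.0
```

```bash
python3 - <<'E'
from h import *
go((607.4,19.2,128.4),.115); s=observe(); print(s['contact_force'],s['width'])
snap('wrist','w9'); snap('side','d9'); p=np.array(s['eef_pos']); d=np.array([0,0,1.])
P=[p-d*94.4,p-d*75,p-d*60.4,p-d*50]; a=w2px('w9',P); print(a.round(1),w2px('d9',P).round(1))
g=cv2.cvtColor(cv2.imread('pics/w9.png'),cv2.COLOR_BGR2GRAY); u=int(a[0,0])
for r in range(int(a[0,1])-14,int(a[3,1])+2,2): print(r,u-24,' '.join(map(str,g[r,u-24:u+25])))
E
```

```text
at [608.   19.3 133.3] t 21.25 move [-0.  -0.6  4.9] turn [-0. -0.  0.]
[-0.32990808 -0.51602119 -0.46032884] 16.925854081305545
[[321.3 252.8]
 [321.3 264.6]
 [321.4 275. ]
 [321.4 283.3]] [[267.8 236.3]
 [267.1 229.5]
 [266.5 224.3]
 [266.1 220.5]]
238 297 119 118 118 118 118 118 118 119 118 118 118 118 118 118 119 119 119 118 119 120 120 79 36 107 124 119 119 119 118 119 118 118 119 119 119 118 118 119 118 118 118 119 118 119 118 119 118 118 118
240 297 118 119 119 118 118 117 118 119 118 118 118 118 119 118 118 118 118 118 119 121 120 88 22 85 127 121 119 119 118 118 118 119 117 119 118 118 119 118 118 119 118 118 118 118 119 118 118 118 118
242 297 119 118 119 119 118 118 119 118 118 118 118 118 118 118 118 119 121 124 121 89 91 66 18 44 57 71 84 112 126 121 118 119 118 119 118 118 119 119 118 118 118 118 117 118 118 119 118 118 119
244 297 118 119 118 118 118 119 118 118 119 118 118 118 118 119 122 122 102 43 23 66 111 108 16 65 118 106 72 26 43 88 126 121 120 119 118 119 118 118 118 118 119 118 119 118 118 118 118 118 118
246 297 118 118 118 118 118 118 118 119 119 118 119 119
[... 3047 characters left out ...]
8 118 119
278 297 118 118 118 119 118 119 118 119 115 102 93 60 58 59 73 76 64 65 65 61 73 82 82 91 91 80 79 71 69 60 60 67 71 69 58 56 56 76 109 105 121 119 118 119 119 119 117 119 118
280 297 118 119 119 118 119 118 119 120 110 75 68 60 61 63 81 101 83 63 62 65 59 73 84 91 91 90 71 69 61 61 66 73 83 79 62 59 58 59 75 93 119 120 119 119 118 119 118 117 116
282 297 119 118 118 119 118 118 120 119 82 59 67 60 63 63 69 81 80 84 63 62 66 62 72 80 79 66 58 62 66 63 60 74 91 78 60 59 60 61 74 62 102 122 119 118 118 118 116 108 186
284 297 118 119 119 119 118 119 120 104 57 57 61 59 65 69 65 81 90 77 70 63 61 65 64 59 68 64 63 64 65 62 75 83 90 69 61 59 62 69 70 56 77 126 119 116 113 105 96 84 189
```

By pixel read-out of the wrist frame, the ring centre is at (319.5,250) and the punch point projects to (321.2,250) on the plate. It is therefore about 1 mm off along tool y, and I correct this while lowering.

Call:
step_arm(
  increments=[
    {"x": 0,"y": -1,"z": 1,"ax": 0,"ay": 0,"az": 0,"hand": -1},
    {"x": 0,"y": -1,"z": 2.5,"ax": 0,"ay": 0,"az": 0,"hand": -1},
    {"x": 0,"y": -1,"z": 4,"ax": 0,"ay": 0,"az": 0,"hand": -1},
    {"x": 0,"y": -1,"z": 4,"ax": 0,"ay": 0,"az": 0,"hand": -1},
    {"x": 0,"y": -1,"z": 4,"ax": 0,"ay": 0,"az": 0,"hand": -1},
  ],
)

```text
t: 21.98
eef_pos: [607.0, 19.2, 129.3]
eef_rot: [[-0.115, 0.993, -0.0], [0.993, 0.115, -0.0], [0.0, -0.0, -1.0]]
contact_force: [0.9, 0.4, -1.3]
width: 16.7
gripper_force: 30.0
```

Call:
step_arm(
  increments=[
    {"x": 0,"y": 0,"z": 1,"ax": 0,"ay": 0,"az": 0,"hand": -1},
    {"x": 0,"y": 0,"z": 2,"ax": 0,"ay": 0,"az": 0,"hand": -1},
    {"x": 0,"y": 0,"z": 2,"ax": 0,"ay": 0,"az": 0,"hand": -1},
    {"x": 0,"y": 0,"z": 2,"ax": 0,"ay": 0,"az": 0,"hand": -1},
  ],
)

```text
t: 22.48
eef_pos: [607.4, 19.2, 127.7]
eef_rot: [[-0.115, 0.993, 0.001], [0.993, 0.115, 0.0], [-0.0, 0.001, -1.0]]
contact_force: [-1.0, 0.4, 1.5]
width: 16.5
gripper_force: 30.0
```

Call:
step_arm(
  increments=[
    {"x": 0,"y": 0,"z": 1,"ax": 0,"ay": 0,"az": 0,"hand": -1},
    {"x": 0,"y": 0,"z": 2,"ax": 0,"ay": 0,"az": 0,"hand": -1},
    {"x": 0,"y": 0,"z": 2,"ax": 0,"ay": 0,"az": 0,"hand": -1},
    {"x": 0,"y": 0,"z": 2,"ax": 0,"ay": 0,"az": 0,"hand": -1},
  ],
)

```text
t: 22.98
eef_pos: [607.3, 19.2, 125.6]
eef_rot: [[-0.115, 0.993, 0.001], [0.993, 0.115, -0.0], [-0.0, 0.0, -1.0]]
contact_force: [0.5, -0.4, 3.1]
width: 17.1
gripper_force: 30.0
```

Call:
step_arm(
  increments=[
    {"x": 0,"y": 0,"z": 0.7,"ax": 0,"ay": 0,"az": 0,"hand": -1},
    {"x": 0,"y": 0,"z": 1.4,"ax": 0,"ay": 0,"az": 0,"hand": -1},
    {"x": 0,"y": 0,"z": 1.4,"ax": 0,"ay": 0,"az": 0,"hand": -1},
    {"x": 0,"y": 0,"z": 1.4,"ax": 0,"ay": 0,"az": 0,"hand": -1},
  ],
)

```text
t: 23.48
eef_pos: [607.2, 19.2, 124.1]
eef_rot: [[-0.115, 0.993, 0.0], [0.993, 0.115, -0.0], [-0.0, 0.0, -1.0]]
contact_force: [-0.0, -0.0, 5.3]
width: 16.8
gripper_force: 30.0
```

```bash
python3 - <<'E'
from h import *
s=observe(); print(s['contact_force'],s['eef_pos'],s['joint_vel']); snap('wrist','w10')
p=np.array(s['eef_pos']); a=w2px('w10',[[607.4,19.2,34]]); print(a)
g=cv2.cvtColor(cv2.imread('pics/w10.png'),cv2.COLOR_BGR2GRAY); u=int(a[0,0]);r0=int(a[0,1])
for r in range(r0-14,r0+24,2): print(r,u-18,' '.join(map(str,g[r,u-18:u+19])))
E
```

```text
[-0.01027053 -0.01172524  5.26180622] [607.22328275  19.16499346 124.10928004] [ 0.00086379  0.00014354  0.00057914  0.00211262  0.00094762 -0.0014083 ]
[[321.52070833 255.19706299]]
241 303 119 120 119 120 121 121 120 120 120 120 120 120 119 120 122 122 90 27 93 126 121 121 121 120 120 120 120 120 120 119 120 120 120 120 120 120 119
243 303 120 120 120 119 121 121 120 119 120 120 119 120 120 120 122 124 109 21 85 127 120 120 119 120 120 120 120 119 120 120 120 120 120 120 120 119 120
245 303 120 119 120 120 119 121 120 120 120 120 120 120 120 120 122 126 119 15 74 131 125 122 122 120 120 121 120 120 120 120 120 120 119 120 120 120 119
247 303 120 120 120 120 120 120 121 120 119 120 121 123 128 125 89 71 69 15 35 57 58 83 100 130 125 121 120 120 120 120 119 120 120 120 120 120 120
249 303 119 120 119 120 120 119 120 120 121 123 122 84 29 16 68 113 112 30 55 121 111 105 66 13 61 101 128 123 120 120 119 120 119 121 120 120 120
251 303 119 120 120 120 119 120 121 121 123 120 56 28 93 124 126 125 121 59 49 130 123 122 125 124 96 8 63 131 123 120 120 120 120 121 121 121 121
253 303 120 12
[... 1188 characters left out ...]
20 120 121 121 114 106 104 105 107 106 106 107 107 106 107 108 107 108 108 109 108 109 110 109 108 108 106 111 120 122 120 119 120 119 120
271 303 121 119 120 120 115 105 103 105 106 106 106 106 108 108 110 111 111 111 112 112 111 111 111 111 109 108 109 108 107 105 103 110 122 121 120 121 119
273 303 120 119 121 120 107 103 106 106 107 110 109 91 88 71 68 64 65 69 69 67 60 70 69 77 88 106 112 110 108 106 105 106 116 120 120 120 121
275 303 120 121 120 115 102 106 107 96 79 74 76 70 78 65 61 63 67 67 73 67 68 65 58 63 69 79 69 73 96 112 108 106 108 120 120 121 120
277 303 120 121 119 104 105 86 62 63 80 68 81 83 78 62 65 62 66 65 65 65 66 61 63 71 86 93 71 63 67 63 74 101 109 111 122 120 121
```

The force has risen by about 6.5 N, so the nib is in about 4 mm. The snout is centred over the ring within half a millimetre and everything is steady, so I hand in.

```bash
python3 -c "
from h import *
print(hand_in())"
```

```text
the job is handed in; nothing more can be done
None
```

The job is handed in at about 23.5 s: sheet and marked plate are stacked square in the jig within about 1 mm, and the gripper holds the punch upright on the cross with the nib in about 4 mm (estimated from the measured force and height); the hand-in gave no verdict back.

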